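Clamp the reglued tea caddy

TASK

The square bamboo tea caddy has a freshly reglued side that must set under pressure: stand it upright on the bed of the one-hand bar clamp, centred and square between the two jaws, and let go of it. Then squeeze and release the clamp's ratcheting trigger again and again until the sliding jaw grips the caddy firmly, without crushing it, and leave the trigger released. Move the sliding jaw only by its trigger, and leave the other tea things where they stand.

Things in the scene. Friction and masses are not known exactly. Their poses are not given: they have to be found in the camera images.
- clamp: One-hand bar clamp fixed level on the table. Origin on the table under its handle, on the centre line; x along the bar from handle to jaws, z up. In its frame, mm: bed x -45..212, 70 wide, top z 12; steel stop jaw 56 wide, z 12..80, its face somewhere at x 168 to 184 (reset by hand, not measured); head block x -33..29, 40 wide, z 12..80; toothed bar up to z 61, sticking out behind to x -95.
- bay (a point): Point on the top of the clamp's bed (z 12 mm), on the centre line, at clamp x 134 mm: a caddy centred over it clears both jaws by at least 5 mm at any start. As the clamp closes, the pad slides the caddy along the bed to the stop jaw.
- grip_mid (a point): Point inside the fixed hand grip that stands on the clamp's head, at clamp x -18.5, y 0, z 125 mm. The grip spans clamp x -27..-10, 26 wide, z 80..148; the trigger stands 30 mm beside it on its +x side; from z 85 up the space around both is free.
- trigger (a joint): Trigger lever hinged at clamp x 10, z 82 mm, with a finger bar across its top (12 mm round, 28 wide, top at z 132). 0 = released (bar's outer, +x face at clamp x 26); grows in rad as the bar is pulled to the fixed grip, stop at 0.40 (outer face x 8). Springs back when let go. Pulling the bar takes 4 to 8 N with the jaw running free, plus about 0.5 N per newton of clamping force.
- trigger_top (a point): Centre of the trigger's finger bar, moving with it: clamp x 20, z 126 mm when released. A full squeeze feeds the toothed bar about 8 mm (ratchet teeth every 4 mm; a first squeeze may lose 4 mm, a part squeeze feeds less); on release it stays, falling back at most 4 mm to the last tooth.
- pad: Rubber pad of the sliding jaw, facing the stop jaw: 46 wide, 8 thick, clamp z 30..78. Axes as the clamp's; its face is at x +87 mm in its own frame (at clamp x 87 to 101 at the start). The plate on the toothed bar behind it drives it through a 1.5 N/mm spring: the gap pad to plate, 20 mm when free, closes as clamping force rises (7 mm closed is 10 N). Robot: do not push pad or bar (3 N at most).
- caddy: Square bamboo tea caddy with a flip-top lid (rigidly shut), 56 x 56 mm, 84 high, about 0.25 kg, standing loose on the table. Origin: centre of its underside; x and y square to its sides. Firmly gripped when the pad presses it with 10 N or more; its thin walls give at 24 N.
- caddy_mid (a point): Centre of the caddy, 42 mm above its underside.
- tin: Round aluminium tea tin, 72 mm across, 82 high, loose. Origin: centre of its underside. To be left alone.
- teapot: White porcelain teapot, belly 128 mm across, 121 high, spout towards its +x, handle towards -x (200 overall), loose. Origin: centre of its underside. To be left alone.
- cup_a: White porcelain cup, 72 mm across, 60 high, loose. Origin: centre of its underside. To be left alone.
- cup_b: The matching cup, same size. To be left alone.
- trivet: Flat slatted aluminium trivet, 140 x 136 mm, 14 high, loose. Origin: centre of its underside. To be left alone.
There are look-alikes about, which are no part of the job. Of the things shaped like the caddy, the wooden one is meant.

How it is judged:
By the outcome, as a careful person would: the job done as asked, in the order asked, and still so for the second after the job is handed in, with the robot touching nothing.
It also fails if it takes over 72 s, if anything falls off the work surface, if the arm or the gripper's body presses on something with over 40 N, if the wrist force passes 120 N, or if a joint passes its speed limit or range.

ROBOT

A 6-joint arm with a two-finger parallel gripper is mounted at the origin on the work surface. World frame = base frame: x ahead of the robot, y to its left, z up, the work surface at z = 0. Lengths are in m, angles in rad, forces in N, time in s.
With the tool pointing down it reaches from about 0.35 to 0.85 m from the base axis. Payload 8.1 kg.
Tool frame: the origin (TCP) lies on the centre line of the jaws, within the pads' length; the fingertips stand 11 mm ahead of it and the grasp point (between the pads) lies 8 mm behind it (tip_reach is the z of the fingertips in the tool frame, in m); z points along the fingers, y is the direction in which the jaws open and shut (so a half turn about z gives the same grasp; the last joint's range is limited). The gripper opens to 93 mm and grips with 3 to 60 N. Pads are 15 mm wide; open, the fingers measure 128 mm over their backs; the gripper's body (75 mm by 188 mm) begins 65 mm behind the grasp point.
Start: joints at [1.212, 0.13, 1.488, -0, 1.523, -0.085], TCP at [0.162, 0.578, 0.23] pointing down, gripper open.
Joint ranges: [-2.96, 2.96], [-0.89, 2.26], [0.02, 2.5], [-1.34, 4.48], [0, 2.73], [-2.66, 2.66]. Speed limits (rad/s): [2.39, 2.39, 2.79, 3.14, 3.14, 3.14].

INTERFACE

Orientations are given as a rotation vector (axis times angle).
In Python, from plant import read_state, read_camera, camera_params, close_job, silhouettes, tip_of, tip_reach gives the robot as it stands.
- The arm moves only by the shell command python3 -m creep 'ROWS' [FORCE]. ROWS is JSON, a list of rows, each a list of 5 numbers: the shift along the tool's x, y, z in m, then the turn about the tool's z in rad, then the closure in counts, from 0 (fully open) to 255 (shut). In form: [[dx, dy, dz, twist, gripper], ...]. A call has 1 to 12 rows; each row shifts and turns the commanded pose from where the row before left it, along the tool's axes as they then stand; what a row does not reach is not made up. A row lasts 1/12 s, in which the tool goes at most 41.7 mm and 7.16 degrees, less where a joint would pass 70% of its speed; a pose out of reach is approached as far as the arm can. A call is refused whole if a number of a shift passes 0.0417 or a number of a turn 0.125, either way. A call with a gripper value outside its range is refused whole. The fingers move at their own pace and stop on an object; FORCE is the grip in N (left out, the last holds). Time passes only in rows, so rows that do not move let the fingers close. It gives the time, the measured TCP pose, the force and the opening at its end, in the units of the state.
- read_state(): the state, without advancing time (a new reading comes with each control period).
- read_camera(name): name is "side" or "top"; returns the picture (384x512x3 uint8, red, green, blue); there is no depth.
- camera_params(name): a dict with "fov_y" (degrees; the focal length in pixels is half the picture's height over the tangent of half this angle, whatever the lens; pixels are square), "cx", "cy" (the principal point, pixels), "k1" (the pictures are not rectified: a ray, as slopes to the right and down, at radius r is drawn at 1 + k1 r^2 times it, then the intrinsics apply), "position" and "rotation" of the camera in the world. Camera axes: x right, y down, z forward; pixel columns grow to the right and rows downward; lengths in m; the calibration is good to about 2 mm. A picture is of the moment at which its call begins. camera_params takes no time and is no camera call.
- close_job(): hands the job in, once; it reports no verdict.
Trained networks look in the newest picture that a camera, given by its name, has taken for a name from the list of things; names that differ only in an ending like _2 or _b are one class to them, and where a whole thing is asked for, a point or a joint stands for the part that bears it (a point fixed in the world has none). Each returns a list of dicts, best first, with "confidence" (0 to 1); they miss things now and then, are a little off and sometimes report something else, mostly with a low value. They report only what shows in the picture. A call takes as long as a camera call. They do not tell look-alikes from the thing itself.
- silhouettes(camera, query): "region" (384x512 bool, what is visible of it) and "pixel" ([column, row] in pixels, amid what is visible of it).
- tip_of(camera, query): "pixel" ([column, row] in pixels: a listed point, or the origin of a listed thing).
The state is a dict: "t": time; "q": joint angles; "dq": joint speeds; "joint_torque": joint torques, N m; "tool_pos": TCP position; "orientation": TCP orientation; "force": force on the tool from outside, world axes, zero at the start; "wrist_torque": the same for the moment, N m; "opening": finger opening in m.
Only numpy, scipy, OpenCV 4.12 (cv2) and the standard library are available. Lean on these libraries where they do the work, as an engineer would, in place of code of your own. Each camera call takes 0.05 s, during which the arm holds its last target.

## Working session

There is one attempt and no reset: what is moved stays moved. The work goes in short steps, Python scripts to look and compute and a shell command to move; the robot and the scene stay as the last step left them, time stands still between calls to the robot, and variables do not carry over. Pictures are saved under pics/ and viewed, and the job is handed in when it is done.

```bash
mkdir -p pics; ls; python3 - <<'E'
from plant import *
import cv2
print(read_state())
for c in ("side","top"):
    im=read_camera(c); cv2.imwrite(f"pics/{c}0.png",im[:,:,::-1]); print(c,camera_params(c))
print(tip_reach)
E
```

```text
pics
{'t': 0.0, 'q': array([ 1.21159293e+00,  1.31154260e-01,  1.48929364e+00, -8.80298797e-06,
        1.52299215e+00, -8.53963329e-02]), 'dq': array([-0.00166815,  0.00095139, -0.00102953, -0.00193992, -0.00173697,
        0.0003656 ]), 'joint_torque': array([ 2.01740186e-03, -5.59826839e+01, -4.91780198e+01,  7.71782384e-02,
        3.53160454e-02, -1.30742396e-04]), 'tool_pos': array([0.16202263, 0.57713277, 0.22858367]), 'orientation': array([-4.28697609e-01, -3.11180167e+00,  2.83316406e-03]), 'force': array([-0.9291804 ,  0.43629203,  0.23800947]), 'wrist_torque': array([0.01738979, 0.03011996, 0.00219134]), 'opening': 0.09293618018942916}
side {'fov_y': 44.47442605097795, 'cx': 265.67014969478043, 'cy': 198.09295710283195, 'k1': -0.011024488168763025, 'position': array([ 0.28446285, -0.67188375,  0.94252633]), 'rotation': array([-2.35516882,  0.57899746, -0.1931756 ])}
top {'fov_y': 46.83627979607063, 'cx': 261.8666677528573, 'cy': 199.40072882772674, 'k1': -0.024923376626486728, 'position': array([ 0.44233114, -0.02817676,  1.38932627]), 'rotation': array([-2.16486909,  2.14017766, -0.11192658])}
0.011
```

View pics/side0.png

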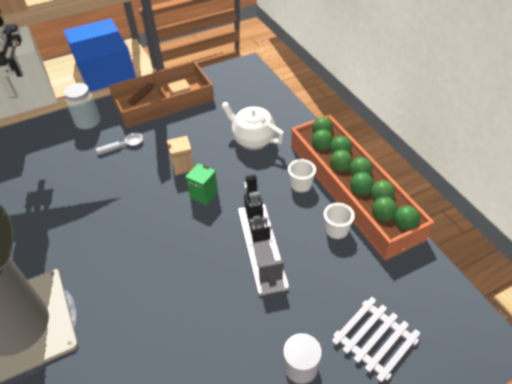

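View pics/top0.png

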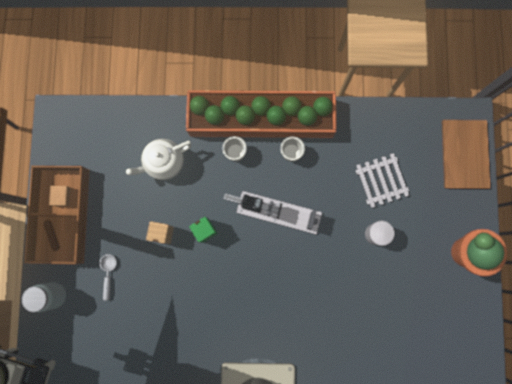

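```bash
cat > h.py <<'E'
import numpy as np, cv2
from plant import *
from scipy.spatial.transform import Rotation as R
def cam(n):
    p=camera_params(n); f=192/np.tan(np.radians(p["fov_y"]/2)); return p,f
def proj(n,X):
    p,f=cam(n); M=R.from_rotvec(p["rotation"]).as_matrix()
    c=(np.atleast_2d(X)-p["position"])@M; s=c[:,:2]/c[:,2:]
    s=s*(1+p["k1"]*(s**2).sum(1,keepdims=True))
    return s*f+[p["cx"],p["cy"]]
def back(n,uv,z):
    p,f=cam(n); M=R.from_rotvec(p["rotation"]).as_matrix()
    d=(np.atleast_2d(uv)-[p["cx"],p["cy"]])/f; s=d.copy()
    for _ in range(8): s=d/(1+p["k1"]*(s**2).sum(1,keepdims=True))
    r=np.c_[s,np.ones(len(s))]@M.T
    return p["position"]+r*((z-p["position"][2])/r[:,2])[:,None]
def crop(im,u,v,w,k,fn):
    h=w*3//4; c=im[max(0,v-h):v+h,max(0,u-w):u+w,::-1]
    cv2.imwrite(fn,cv2.resize(c,None,fx=k,fy=k,interpolation=cv2.INTER_CUBIC))
E
python3 - <<'E'
from h import *
import pickle
t=cv2.imread("pics/top0.png")[:,:,::-1]; s=cv2.imread("pics/side0.png")[:,:,::-1]
crop(t,180,230,50,8,"pics/t_c.png");crop(t,275,210,55,7,"pics/t_k.png")
crop(s,190,175,45,8,"pics/s_c.png");crop(s,262,235,75,5,"pics/s_k.png")
D={}
for c in("top","side"):
  for q in("caddy","clamp","pad","trigger"):
    D[c,q]=[(r["confidence"],r["region"],r["pixel"]) for r in silhouettes(c,q)]
    print(c,q,[(round(a,2),np.round(p,1),b.sum()) for a,b,p in D[c,q]])
  for q in("caddy","caddy_mid","clamp","bay","grip_mid","trigger_top","pad"):
    D[c,q,'t']=tip_of(c,q); print(c,q,[(round(r["confidence"],2),np.round(r["pixel"],1)) for r in D[c,q,'t']])
pickle.dump(D,open("D0.pkl","wb"))
E
```

```text
top caddy [(0.8, array([202.6, 227.8]), np.int64(438)), (0.78, array([161.5, 233.4]), np.int64(432))]
top clamp [(0.55, array([274.5, 212.9]), np.int64(1803)), (0.19, array([267. , 206.2]), np.int64(366))]
top pad [(0.86, array([266.5, 208. ]), np.int64(315)), (0.62, array([159.9, 233.5]), np.int64(434)), (0.26, array([272.7, 207.3]), np.int64(1787))]
top trigger [(0.36, array([255.8, 206. ]), np.int64(68))]
top caddy [(0.95, array([207.1, 229.2])), (0.72, array([164.4, 234.8]))]
top caddy_mid [(0.96, array([157.5, 235.5])), (0.83, array([203.9, 229.3]))]
top clamp [(0.78, array([255. , 207.4]))]
top bay [(0.64, array([292.5, 213.7]))]
top grip_mid [(0.56, array([245.3, 201.7]))]
top trigger_top [(0.53, array([256.5, 204.7]))]
top pad [(0.79, array([251.1, 206.6]))]
side caddy [(0.57, array([179.2, 154.3]), np.int64(740))]
side clamp [(0.73, array([259.1, 231. ]), np.int64(2388))]
side pad [(0.72, array([259.3, 228.7]), np.int64(484))]
side trigger [(0.42, array([253.5, 199.2]), np.int64(111))]
side caddy [(0.79, array([205. , 191.4])), (0.66, array([183.8, 163.1]))]
side caddy_mid [(0.93, array([183.2, 157.8])), (0.57, array([201.5, 186.4]))]
side clamp [(0.6, array([256.5, 221.8])), (0.43, array([182.8, 163.1]))]
side bay [(0.58, array([270. , 260.9]))]
side grip_mid [(0.76, array([250.6, 181.6]))]
side trigger_top [(0.53, array([255.3, 194.6]))]
side pad [(0.76, array([255.6, 220.8]))]
```

View pics/t_c.png

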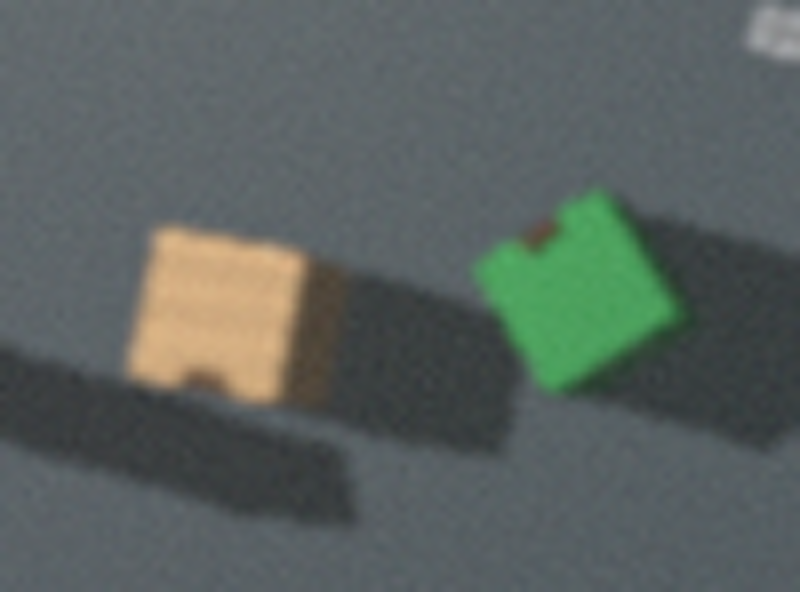

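View pics/t_k.png

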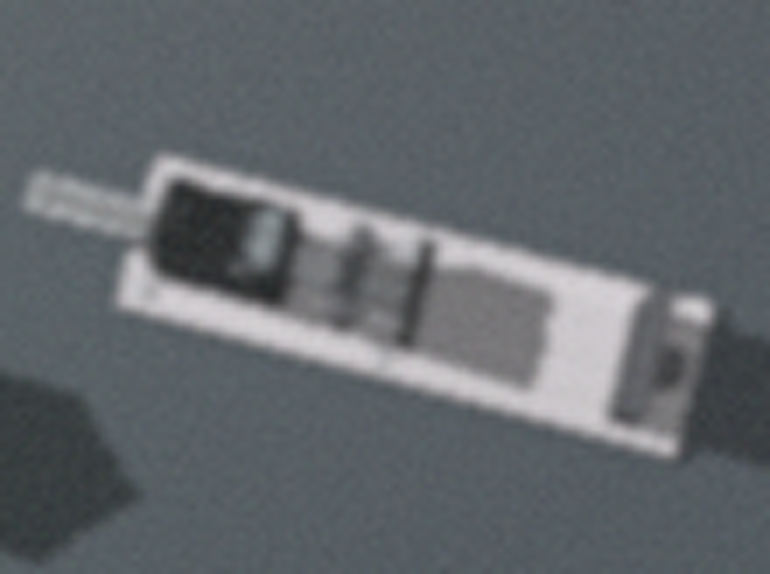

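View pics/s_c.png

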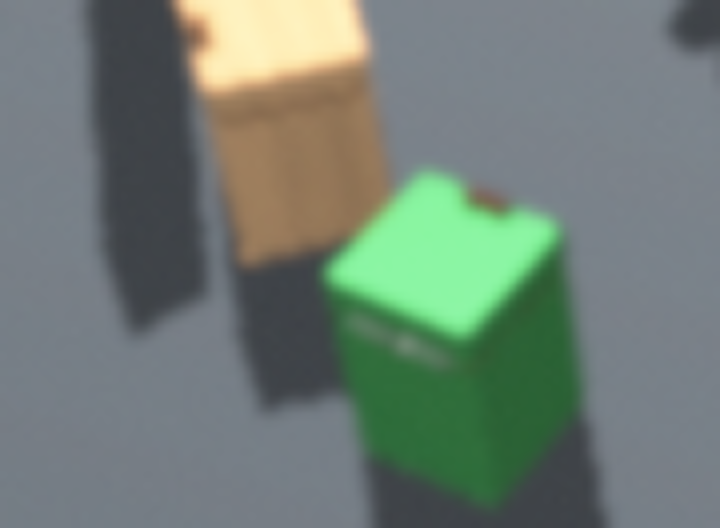

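View pics/s_k.png

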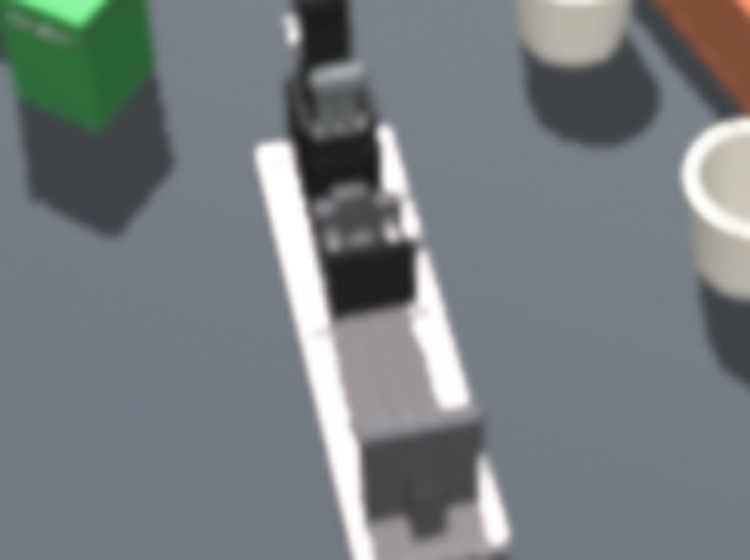

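```bash
python3 - <<'E'
from h import *
from scipy.optimize import least_squares
def px(a,u0,v0,k): return (np.array(a,float)+.5)/k-.5+[u0,v0]
lid=px([(157,226),(310,252),(281,404),(127,382)],130,193,8)
lids=px([(208,97),(371,58)],145,142,8); bots=px([(242,266),(392,190)],145,142,8)
X=back("top",lid,.084); print("lid",X.round(4), np.linalg.norm(np.diff(X[[0,1,2,3,0]],axis=0),axis=1).round(4))
print("mean",X.mean(0), "side lids",back("side",lids,.084).round(4),"side bot",back("side",bots,0).round(4))
c=px([(163,153),(120,304),(682,458),(714,301)],220,169,7)
B=back("top",c,.012);print("bed",B.round(4),np.linalg.norm(np.diff(B[[0,1,2,3,0]],axis=0),axis=1).round(4))
def pose(P,M):
    m=P.mean(0);q=M.mean(0);a=np.arctan2(*(lambda H:(H[0,1]-H[1,0],H[0,0]+H[1,1]))((P-m).T@(M-q)));
    Rm=np.array([[np.cos(a),-np.sin(a)],[np.sin(a),np.cos(a)]])
    return a,m,Rm,q
# generic fit
def fit(P,M):
    f=lambda p:(((P@np.array([[np.cos(p[2]),np.sin(p[2])],[-np.sin(p[2]),np.cos(p[2])]]))+p[:2])-M).ravel()
    g=np.arctan2(*(M[1]-M[0])[::-1])-np.arctan2(*(P[1]-P[0])[::-1])
    r=least_squares(f,[*M.mean(0),g]);return r.x,np.abs(r.fun).max()
print("caddy",fit(np.array([(-28,28),(28,28),(28,-28),(-28,-28)])/1e3,X[:,:2]))
kp,e=fit(np.array([(-45,35),(-45,-35),(212,-35),(212,35)])/1e3,B[:,:2]);print("clamp",kp,e)
a=kp[2];C=lambda x,y,z:[kp[0]+x*np.cos(a)-y*np.sin(a),kp[1]+x*np.sin(a)+y*np.cos(a),z]
for n,p in dict(bay=(.134,0,.012),grip=(-.0185,0,.125),tt=(.020,0,.126),org=(0,0,0)).items():
    print(n,np.round(C(*p),4),proj("top",C(*p)).round(1),proj("side",C(*p)).round(1))
E
```

```text
lid [[0.5313 0.3264 0.084 ]
 [0.5224 0.269  0.084 ]
 [0.4663 0.2777 0.084 ]
 [0.4736 0.3351 0.084 ]] [0.0581 0.0568 0.0579 0.0584]
mean [0.49838772 0.30204782 0.084     ] side lids [[0.4651 0.2752 0.084 ]
 [0.5204 0.2671 0.084 ]] side bot [[0.464  0.2791 0.    ]
 [0.5248 0.2897 0.    ]]
bed [[ 0.6352  0.0543  0.012 ]
 [ 0.567   0.0723  0.012 ]
 [ 0.5013 -0.1778  0.012 ]
 [ 0.5712 -0.1922  0.012 ]] [0.0705 0.2586 0.0713 0.2546]
caddy (array([ 0.49838772,  0.30204782, -1.7170159 ]), np.float64(0.0012882847708048373))
clamp [0.58961785 0.01995843 4.45885401] 0.001841427445992222
bay [ 0.556  -0.1098  0.012 ] [[295.1 216.2]] [[266.9 261.7]]
grip [0.5943 0.0379 0.125 ] [[246.1 199.1]] [[252.  183.3]]
tt [0.5846 0.0006 0.126 ] [[259.  202.5]] [[255.3 194.6]]
org [0.5896 0.02   0.    ] [[253.7 205.4]] [[255.5 221.8]]
```

```bash
cat >> h.py <<'E'
def plan(target,yaw_y,pos=None,ori=None):
    """delta in tool axes to world target, twist so that tool y axis is along world angle yaw_y (mod pi)"""
    s=read_state(); pos=s["tool_pos"] if pos is None else pos; ori=s["orientation"] if ori is None else ori
    M=R.from_rotvec(ori).as_matrix(); d=M.T@(np.array(target)-pos)
    cur=np.arctan2(M[1,1],M[0,1]); dy=(yaw_y-cur+np.pi/2)%np.pi-np.pi/2
    tw=-dy   # tool z down
    print("t",round(s["t"],2),"pos",s["tool_pos"].round(4),"tilt z",M[:,2].round(3),"ydeg",np.degrees(cur).round(1),"delta tool",d.round(4),"twist",round(tw,4),"q",s["q"].round(2))
E
python3 - <<'E'
from h import *
b=(np.array([(257,150),(388,128)],float)+.5)/5-.5+[187,179]
print(back("side",b,.012).round(4))
s=cv2.imread("pics/side0.png")[:,:,::-1]
crop(s,275,265,45,8,"pics/s_k2.png")
plan([.4975,.301,.15],np.radians(-8.4))
E
```

```text
[[0.5651 0.0718 0.012 ]
 [0.6321 0.0531 0.012 ]]
t 1.2 pos [0.1622 0.5777 0.2296] tilt z [ 0. -0. -1.] ydeg 74.3 delta tool [-0.3976 -0.1757  0.0796] twist 1.4436 q [ 1.21  0.13  1.49 -0.    1.52 -0.09]
```

View pics/s_k2.png

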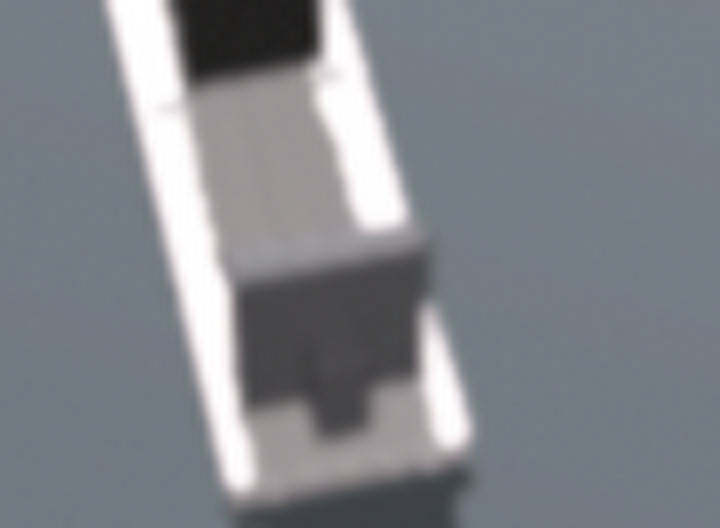

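```bash
python3 -m creep '[[-0.02,-0.01,0,0,0],[-0.036,-0.016,0,0,0],[-0.036,-0.016,0,0,0],[-0.036,-0.016,0,0,0],[-0.036,-0.016,0,0,0],[-0.036,-0.016,0,0,0],[-0.036,-0.016,0,0,0],[-0.036,-0.016,0,0,0],[-0.036,-0.016,0,0,0],[-0.036,-0.016,0,0,0],[-0.036,-0.014,0.01,0,0],[-0.02,-0.01,0.01,0,0]]'
python3 -m creep '[[0,0,0,0.12,0],[0,0,0,0.12,0],[0,0,0,0.12,0],[0,0,0,0.12,0],[0,0,0,0.12,0],[0,0,0,0.12,0],[0,0,0,0.12,0],[0,0,0,0.12,0],[0,0,0,0.12,0],[0,0,0,0.12,0],[0,0,0,0.12,0],[0,0,0,0.12,0]]'
python3 - <<'E'
from h import *
b=(np.array([(235,492),(472,440)],float)+.5)/8-.5+[230,232]
print(back("side",b,.012).round(4))
plan([.4975,.301,.15],np.radians(-8.4))
E
```

```text
t: 2.2
tool_pos: [0.5025, 0.2956, 0.2104]
orientation: [0.432, 3.109, 0.001]
force: [-0.2, 0.2, -0.2]
opening: 0.0928
t: 3.2
tool_pos: [0.4992, 0.2981, 0.2096]
orientation: [-2.381, -2.05, -0.0]
force: [-0.4, -0.2, 0.2]
opening: 0.093
[[ 0.5016 -0.1763  0.012 ]
 [ 0.5685 -0.1927  0.012 ]]
t 3.2 pos [0.4992 0.2981 0.2096] tilt z [ 0.  0. -1.] ydeg -8.5 delta tool [ 0.0026 -0.0021  0.0596] twist -0.0023 q [0.45 0.09 1.57 0.   1.48 0.6 ]
```

```bash
python3 -m creep '[[0.0026,-0.002,0.03,0,0],[0,0,0.035,0,0],[0,0,0.035,0,0],[0,0,0.03,0,0],[0,0,0.02,0,0],[0,0,0.0125,0,0],[0,0,0,0,0],[0,0,0,0,0]]'
python3 - <<'E'
from h import *
plan([.4975,.301,.047],np.radians(-8.4))
t=read_camera("top"); crop(t,160,232,40,9,"pics/t1.png")
s=read_camera("side"); crop(s,180,155,40,9,"pics/s1.png")
E
```

```text
t: 3.87
tool_pos: [0.4976, 0.301, 0.0473]
orientation: [-2.374, -2.057, 0.001]
force: [-0.1, -0.4, 1.3]
opening: 0.0929
t 3.87 pos [0.4976 0.301  0.0473] tilt z [-0. -0. -1.] ydeg -8.2 delta tool [-0.     -0.0001  0.0003] twist 0.0036 q [0.46 0.24 1.71 0.   1.19 0.6 ]
```

View pics/s1.png

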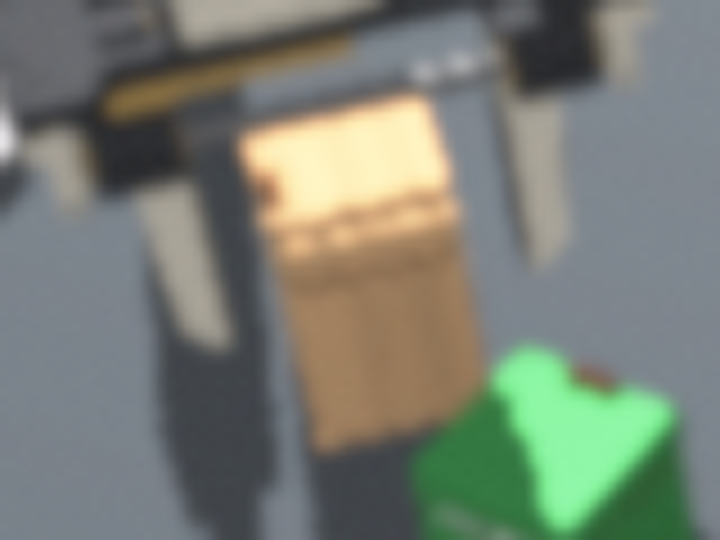

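Fingers straddle the wooden caddy evenly (left finger at crop x≈200, right ≈540, caddy 280–480). Closing.

```bash
python3 -m creep '[[0,0,0,0,130],[0,0,0,0,130],[0,0,0,0,130],[0,0,0,0,130],[0,0,0,0,130],[0,0,0,0,130],[0,0,0,0,130],[0,0,0,0,130]]' 20
python3 -m creep '[[0,0,-0.01,0,130],[0,0,-0.03,0,130],[0,0,-0.035,0,130],[0,0,-0.035,0,130],[0,0,-0.035,0,130],[0,0,-0.025,0,130],[0,0,0,0,130]]'
python3 - <<'E'
from h import *
plan([.5553,-.1099,.216],np.radians(-14.5))
E
```

```text
t: 4.63
tool_pos: [0.4976, 0.301, 0.0472]
orientation: [-2.374, -2.057, 0.0]
force: [-0.1, -0.8, 2.0]
opening: 0.0559
t: 5.22
tool_pos: [0.5005, 0.3025, 0.2252]
orientation: [2.372, 2.055, 0.017]
force: [0.4, 1.0, -0.7]
opening: 0.0557
t 5.22 pos [0.5005 0.3025 0.2252] tilt z [ 0.01   0.005 -1.   ] ydeg -8.2 delta tool [-0.4004  0.1129  0.0077] twist 0.1101 q [0.46 0.08 1.55 0.   1.5  0.6 ]
```

```bash
python3 -m creep '[[0,0,0,0.055,130],[0,0,0,0.055,130],[0,0,0,0,130]]'
python3 - <<'E'
from h import *
plan([.5553,-.1099,.22],np.radians(-14.5))
E
```

```text
t: 5.47
tool_pos: [0.497, 0.3007, 0.2162]
orientation: [-2.486, -1.92, 0.002]
force: [0.1, 0.5, -3.0]
opening: 0.0563
t 5.47 pos [0.497  0.3007 0.2162] tilt z [-0.001 -0.001 -1.   ] ydeg -14.6 delta tool [-0.3826  0.1602 -0.0036] twist -0.0025 q [0.46 0.09 1.56 0.   1.5  0.71]
```

```bash
python3 -m creep '[[-0.012,0.005,0,0,130],[-0.022,0.0095,0,0,130],[-0.03,0.0125,0,0,130],[-0.03,0.0125,0,0,130],[-0.03,0.0125,0,0,130],[-0.03,0.0125,0,0,130],[-0.03,0.0125,0,0,130],[-0.03,0.0125,0,0,130],[-0.03,0.0125,0,0,130],[-0.03,0.0125,0,0,130],[-0.03,0.0125,0,0,130],[-0.03,0.0125,0,0,130]]'
python3 -m creep '[[-0.025,0.011,0,0,130],[-0.015,0.006,0,0,130],[-0.008,0.003,0,0,130],[0,0,0,0,130],[0,0,0,0,130],[0,0,0,0,130]]'
python3 - <<'E'
from h import *
plan([.5553,-.1099,.075],np.radians(-14.5))
t=read_camera("top"); cv2.imwrite("pics/t2.png",t[:,:,::-1])
s=read_camera("side"); crop(s,270,225,75,5,"pics/s2.png")
E
```

```text
t: 6.47
tool_pos: [0.5483, -0.0595, 0.2165]
orientation: [-2.482, -1.925, 0.001]
force: [1.0, -0.2, -2.7]
opening: 0.0562
t: 6.97
tool_pos: [0.5561, -0.1077, 0.2169]
orientation: [-2.482, -1.924, 0.0]
force: [0.4, -1.1, -3.1]
opening: 0.0563
t 6.97 pos [ 0.5561 -0.1077  0.2169] tilt z [-0.001  0.001 -1.   ] ydeg -14.4 delta tool [-2.400e-03 -1.000e-04  1.419e-01] twist 0.0013 q [-0.28  0.05  1.6   0.    1.5  -0.03]
```

View pics/s2.png

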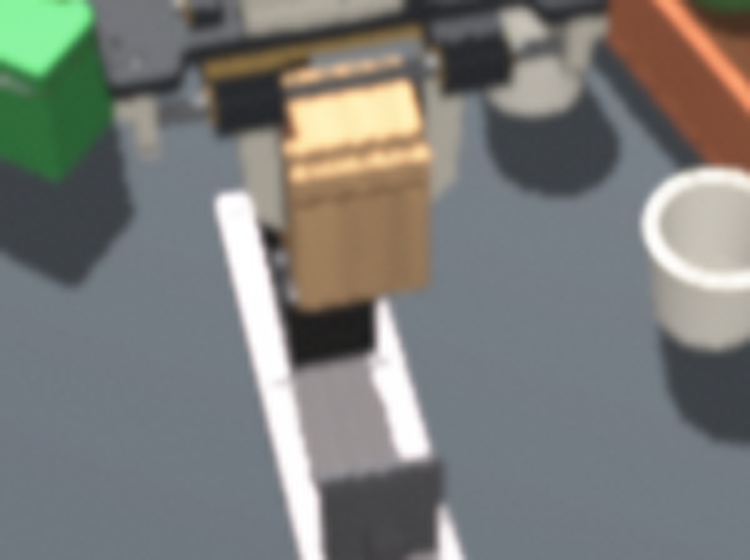

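```bash
python3 - <<'E'
from h import *
b=(np.array([(301,310),(428,288)],float)+.5)/5-.5+[195,169]
P=back("side",b,.17); print(P.round(4))
s=read_state();M=R.from_rotvec(s["orientation"]).as_matrix()
print(((P-s["tool_pos"])@M).round(4), (P[1]-P[0]))
E
```

```text
[[ 0.523  -0.1252  0.17  ]
 [ 0.5749 -0.1398  0.17  ]]
[[-0.0254 -0.0279  0.0472]
 [-0.0266  0.026   0.0471]] [ 0.0519329  -0.01458866  0.        ]
```

```bash
python3 -m creep '[[-0.0035,0,0.02,0,130],[0,0,0.03,0,130],[0,0,0.03,0,130],[0,0,0.03,0,130],[0,0,0.02,0,130],[0,0,0.01,0,130],[0,0,0,0,130],[0,0,0,0,130]]'
python3 - <<'E'
from h import *
plan([.5550,-.1109,.060],np.radians(-14.5))
t=read_camera("top"); crop(t,280,212,50,8,"pics/t3.png")
s=read_camera("side"); crop(s,270,245,50,7,"pics/s3.png")
E
```

```text
t: 7.73
tool_pos: [0.5558, -0.1116, 0.0777]
orientation: [2.483, 1.925, 0.0]
force: [1.1, -0.7, -1.9]
opening: 0.0562
t 7.73 pos [ 0.5558 -0.1116  0.0777] tilt z [ 0.  0. -1.] ydeg -14.4 delta tool [ 0.0005 -0.0009  0.0177] twist 0.001 q [-0.29  0.17  1.74  0.    1.24 -0.04]
```

View pics/s3.png

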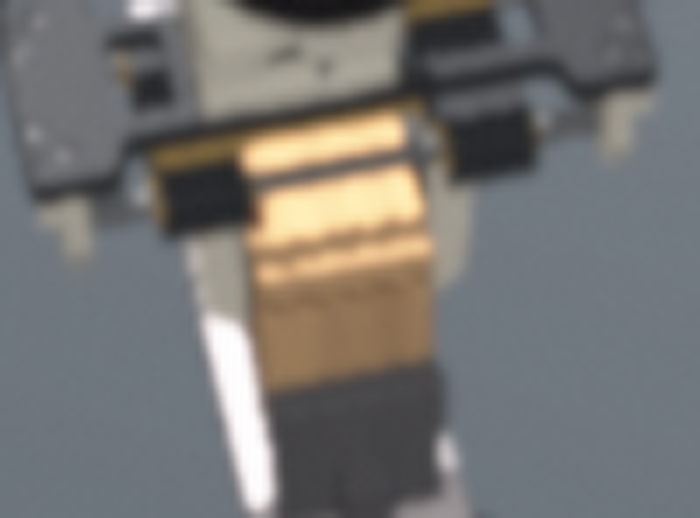

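View pics/t3.png

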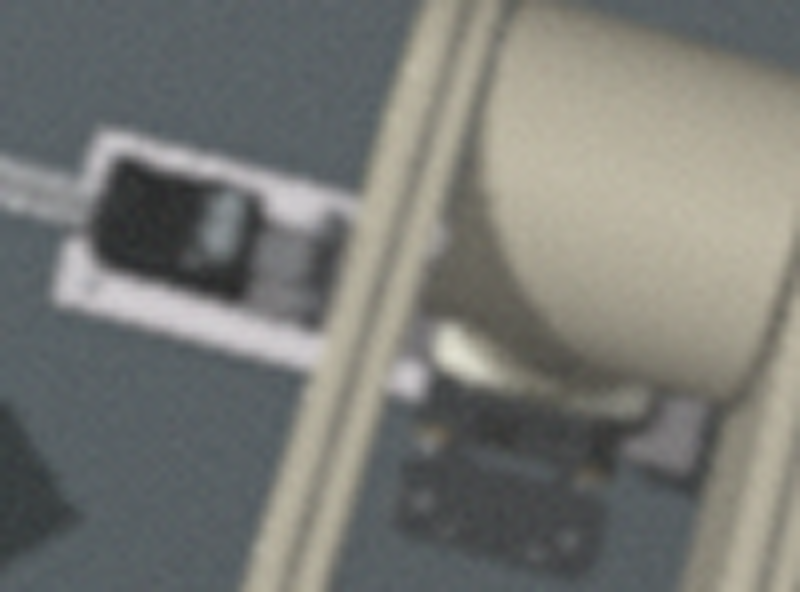

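```bash
python3 -m creep '[[0,-0.0005,0.005,0,130],[0,0,0.005,0,130],[0,0,0.004,0,130],[0,0,0.002,0,130],[0,0,0,0,130],[0,0,0,0,130]]'
python3 -m creep '[[0,0,0.001,0,130],[0,0,0.001,0,130],[0,0,0,0,130],[0,0,0,0,130]]'
```

```text
t: 8.33
tool_pos: [0.5548, -0.112, 0.0608]
orientation: [-2.484, -1.923, 0.001]
force: [-0.3, 0.5, -2.7]
opening: 0.0563
t: 8.67
tool_pos: [0.5551, -0.112, 0.0592]
orientation: [2.484, 1.923, 0.0]
force: [0.1, 0.9, -1.5]
opening: 0.0561
```

```bash
python3 -m creep '[[0,0,0.001,0,130],[0,0,0,0,130],[0,0,0,0,130]]'
python3 -m creep '[[0,0,0,0,120],[0,0,0,0,105],[0,0,0,0,60],[0,0,0,0,0],[0,0,0,0,0],[0,0,0,0,0],[0,0,0,0,0]]'
python3 -m creep '[[0,0,-0.01,0,0],[0,0,-0.03,0,0],[0,0,-0.035,0,0],[0,0,-0.035,0,0],[0,0,-0.03,0,0],[0,0,-0.01,0,0]]'
```

```text
t: 8.92
tool_pos: [0.5552, -0.1121, 0.0592]
orientation: [2.484, 1.923, 0.0]
force: [-4.0, 0.5, 7.3]
opening: 0.0559
t: 9.5
tool_pos: [0.555, -0.112, 0.0581]
orientation: [2.484, 1.923, 0.0]
force: [0.4, -0.2, 1.0]
opening: 0.0848
t: 10.0
tool_pos: [0.5575, -0.1127, 0.2151]
orientation: [2.478, 1.919, 0.008]
force: [1.1, -0.4, 1.5]
opening: 0.093
```

```bash
python3 - <<'E'
from h import *
plan([.5917,.0304,.2],np.radians(-104.5))
E
```

```text
t 10.0 pos [ 0.5575 -0.1127  0.2151] tilt z [ 0.008 -0.002 -1.   ] ydeg -14.5 delta tool [ 0.1471 -0.0028  0.015 ] twist -1.5706 q [-0.29  0.04  1.61 -0.    1.48 -0.04]
```

```bash
python3 -m creep '[[0.015,0,0,0,0],[0.03,0,0,0,0],[0.035,-0.001,0,0,0],[0.035,-0.001,0,0,0],[0.022,0,0,0,0],[0.01,0,0,0,0]]'
python3 -m creep '[[0,0,0,-0.12,0],[0,0,0,-0.12,0],[0,0,0,-0.12,0],[0,0,0,-0.12,0],[0,0,0,-0.12,0],[0,0,0,-0.12,0],[0,0,0,-0.12,0],[0,0,0,-0.12,0],[0,0,0,-0.12,0],[0,0,0,-0.12,0],[0,0,0,-0.12,0],[0,0,0,-0.12,0]]'
python3 -m creep '[[0,0,0,-0.12,0],[0,0,0,-0.01,0],[0,0,0,0,0],[0,0,0,0,0]]'
python3 - <<'E'
from h import *
plan([.5917,.0304,.118],np.radians(-104.5))
t=read_camera("top"); crop(t,280,212,50,8,"pics/t4.png")
s=read_camera("side"); crop(s,268,225,65,6,"pics/s4.png")
E
```

```text
t: 10.5
tool_pos: [0.59, 0.0338, 0.208]
orientation: [-2.481, -1.926, -0.0]
force: [0.8, -0.2, 0.2]
opening: 0.0931
t: 11.5
tool_pos: [0.5896, 0.0299, 0.2079]
orientation: [-0.591, -3.085, 0.001]
force: [-0.1, -0.3, -0.0]
opening: 0.093
t: 11.83
tool_pos: [0.5898, 0.0304, 0.2081]
orientation: [-0.404, -3.115, 0.0]
force: [0.4, 0.0, -0.3]
opening: 0.0932
t 11.83 pos [0.5898 0.0304 0.2081] tilt z [-0. -0. -1.] ydeg 75.2 delta tool [-0.0019  0.0005  0.0901] twist -0.005 q [-0.04  0.12  1.54 -0.    1.48 -1.35]
```

View pics/s4.png

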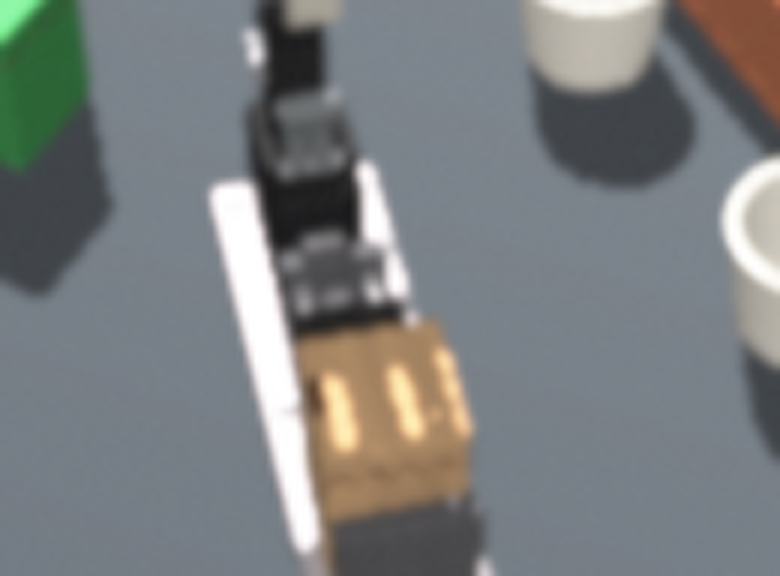

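View pics/t4.png

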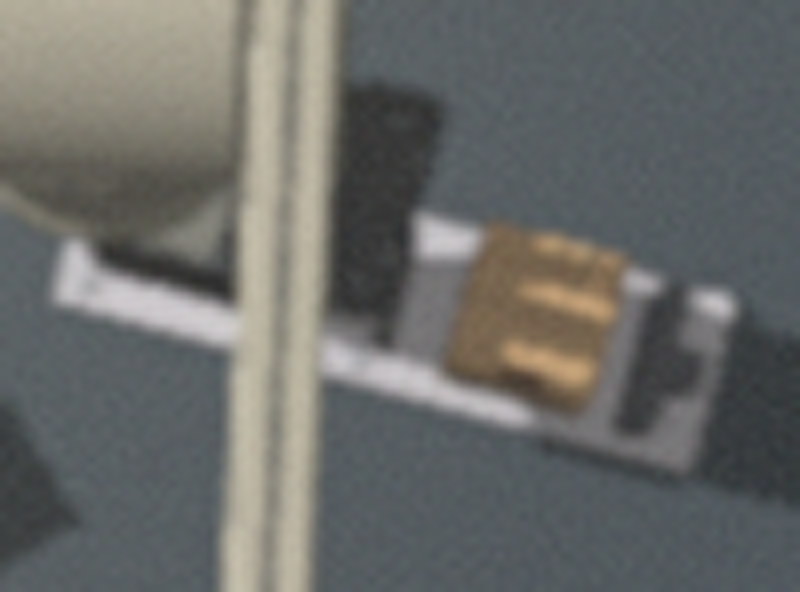

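```bash
python3 -m creep '[[-0.002,0.0005,0.02,-0.005,0],[0,0,0.025,0,0],[0,0,0.02,0,0],[0,0,0.015,0,0],[0,0,0.01,0,0],[0,0,0,0,0],[0,0,0,0,0]]' 40
python3 - <<'E'
from h import *
u=(np.array([[487,225],[630,255],[590,410],[447,375]],float)+.5)/8-.5+[230,175]
P=back("top",u,.096)[:,:2]-[.5889,.0198]; a=np.radians(-104.5); A=np.array([[np.cos(a),-np.sin(a)],[np.sin(a),np.cos(a)]])
print((P@A).round(4),(P@A).mean(0))
plan([.5917,.0304,.118],np.radians(-104.5))
t=read_camera("top"); crop(t,250,205,40,9,"pics/t5.png")
s=read_camera("side"); crop(s,255,195,40,9,"pics/s5.png")
E
```

```text
t: 12.52
tool_pos: [0.5918, 0.0308, 0.1181]
orientation: [-0.391, -3.116, 0.0]
force: [-0.1, 0.1, 0.3]
opening: 0.0932
[[ 0.1074  0.0274]
 [ 0.1608  0.0304]
 [ 0.1609 -0.0284]
 [ 0.1074 -0.0297]] [ 1.34135416e-01 -7.52114526e-05]
t 12.52 pos [0.5918 0.0308 0.1181] tilt z [-0.001 -0.    -1.   ] ydeg 75.7 delta tool [-0.     -0.0004  0.0001] twist 0.0036 q [-0.03  0.19  1.63 -0.    1.32 -1.36]
```

View pics/s5.png

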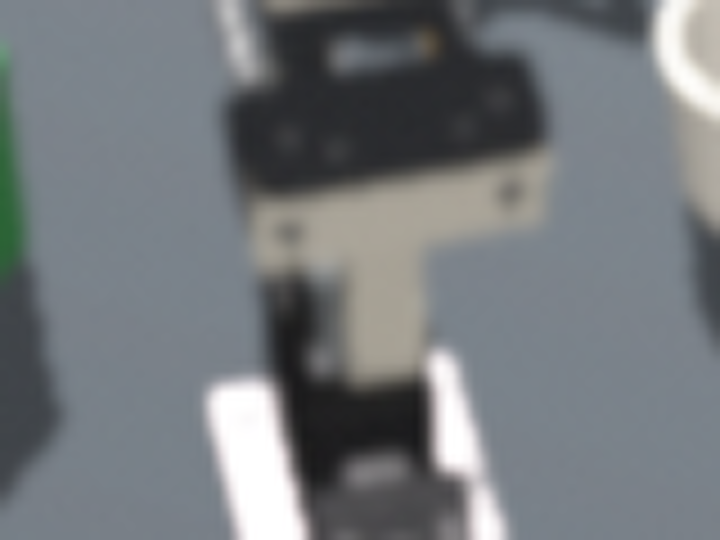

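```bash
python3 - <<'E'
from h import *
a=np.radians(-104.5)
for x,z in((.053,.107),(.029,.08),(.02,.126)):
    p=proj("side",[.5889+x*np.cos(a),.0198+x*np.sin(a),z])[0]; print(p,(p-[215,165]+.5)*9)
E
python3 -m creep '[[0,0,0,0,20],[0,0,0,0,35],[0,0,0,0,50],[0,0,0,0,50],[0,0,0,0,50]]' 40
python3 -m creep '[[0,0,0,0,70],[0,0,0,0,70],[0,0,0,0,70],[0,0,0,0,70]]'
python3 -m creep '[[0,0,0,0,100],[0,0,0,0,100],[0,0,0,0,100],[0,0,0,0,100]]'
```

```text
[258.24270731 210.46647165] [393.68436577 413.69824486]
[256.50318147 210.26300652] [378.02863319 411.86705868]
[255.03340405 194.74623813] [364.80063649 272.2161432 ]
t: 13.03
tool_pos: [0.5921, 0.0307, 0.1184]
orientation: [0.39, 3.117, 0.0]
force: [-0.7, -0.3, -0.0]
opening: 0.0749
t: 13.37
tool_pos: [0.5919, 0.03, 0.1184]
orientation: [0.39, 3.117, -0.002]
force: [-2.3, -4.5, 3.2]
opening: 0.0672
t: 13.7
tool_pos: [0.5922, 0.0298, 0.1187]
orientation: [0.39, 3.116, -0.002]
force: [-1.3, -5.6, 4.5]
opening: 0.057
```

```bash
python3 -m creep '[[0,0,0,0,125],[0,0,0,0,125],[0,0,0,0,125],[0,0,0,0,125]]'
python3 -m creep '[[0,0,0,0,145],[0,0,0,0,145],[0,0,0,0,145],[0,0,0,0,145]]'
python3 -m creep '[[0,0,0,0,155],[0,0,0,0,155],[0,0,0,0,155]]'
python3 - <<'E'
from h import *
t=read_camera("top"); crop(t,280,212,50,8,"pics/t6.png")
s=read_camera("side"); crop(s,262,215,55,7,"pics/s6.png")
E
```

```text
t: 14.03
tool_pos: [0.5923, 0.0298, 0.1188]
orientation: [0.39, 3.116, -0.002]
force: [-1.7, -6.9, 3.9]
opening: 0.0474
t: 14.37
tool_pos: [0.5924, 0.0299, 0.1187]
orientation: [0.39, 3.116, -0.002]
force: [-0.7, -5.0, 3.7]
opening: 0.0402
t: 14.62
tool_pos: [0.5924, 0.0301, 0.1187]
orientation: [0.39, 3.116, -0.001]
force: [-0.2, -4.6, 4.0]
opening: 0.0365
```

View pics/s6.png

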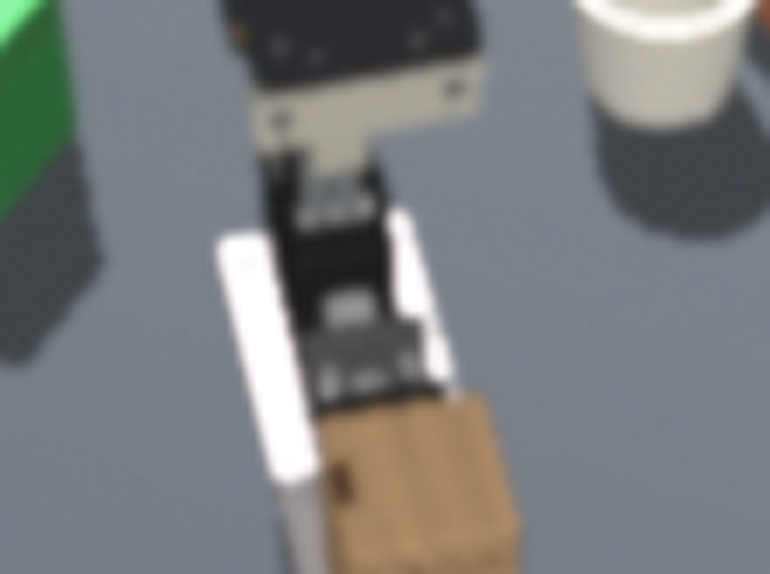

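View pics/t6.png

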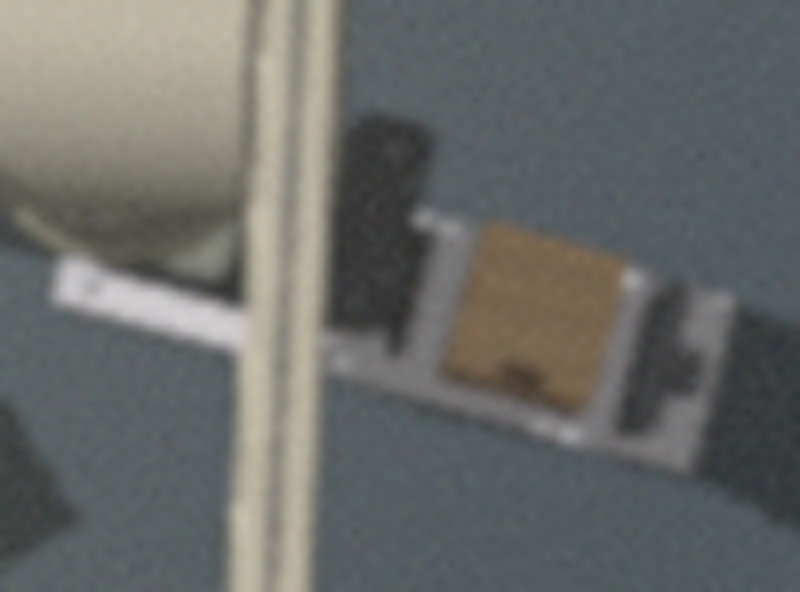

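```bash
python3 -m creep '[[0,0,0,0,100],[0,0,0,0,40],[0,0,0,0,25],[0,0,0,0,25],[0,0,0,0,25],[0,0,0,0,25],[0,0,0,0,25],[0,0,0,0,25]]'
python3 -m creep '[[0,0,0,0,70],[0,0,0,0,100],[0,0,0,0,125],[0,0,0,0,125],[0,0,0,0,125],[0,0,0,0,125],[0,0,0,0,125]]'
python3 -m creep '[[0,0,0,0,145],[0,0,0,0,145],[0,0,0,0,145],[0,0,0,0,145]]'
python3 -m creep '[[0,0,0,0,155],[0,0,0,0,155],[0,0,0,0,155]]'
python3 - <<'E'
from h import *
t=read_camera("top"); crop(t,280,212,50,8,"pics/t7.png")
E
```

```text
t: 15.38
tool_pos: [0.5919, 0.0313, 0.118]
orientation: [-0.389, -3.117, -0.001]
force: [-0.1, -0.2, 0.6]
opening: 0.0826
t: 15.97
tool_pos: [0.5924, 0.0295, 0.119]
orientation: [0.39, 3.116, -0.003]
force: [-1.5, -5.1, 4.5]
opening: 0.0481
t: 16.3
tool_pos: [0.5924, 0.0296, 0.119]
orientation: [0.391, 3.116, -0.002]
force: [-0.9, -5.3, 3.6]
opening: 0.0402
t: 16.55
tool_pos: [0.5924, 0.03, 0.1188]
orientation: [0.39, 3.116, -0.001]
force: [-1.1, -6.4, 3.7]
opening: 0.0365
```

View pics/t7.png

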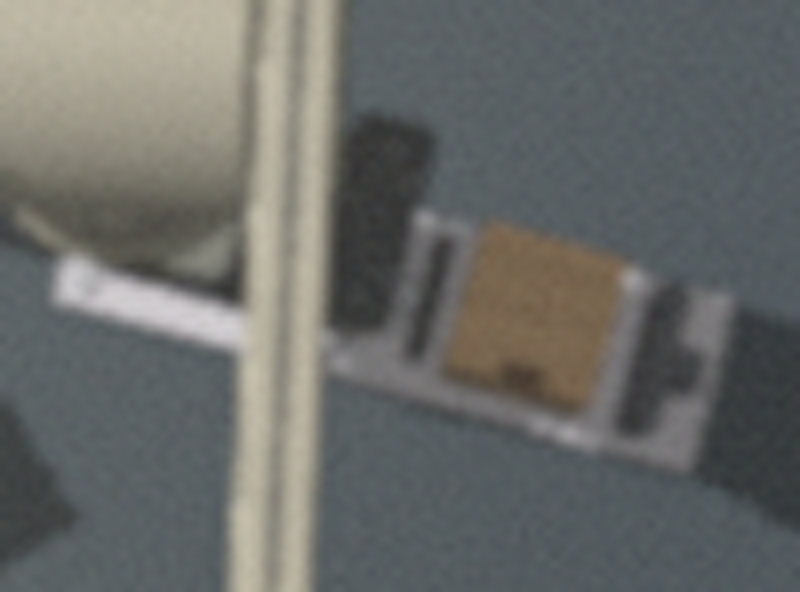

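```bash
python3 -m creep '[[0,0,0,0,100],[0,0,0,0,40],[0,0,0,0,25],[0,0,0,0,25],[0,0,0,0,25],[0,0,0,0,25],[0,0,0,0,25],[0,0,0,0,25]]'
python3 -m creep '[[0,0,0,0,70],[0,0,0,0,100],[0,0,0,0,125],[0,0,0,0,125],[0,0,0,0,125],[0,0,0,0,125],[0,0,0,0,125]]'
python3 -m creep '[[0,0,0,0,145],[0,0,0,0,145],[0,0,0,0,145],[0,0,0,0,145]]'
python3 -m creep '[[0,0,0,0,155],[0,0,0,0,155],[0,0,0,0,155]]'
python3 - <<'E'
from h import *
t=read_camera("top"); crop(t,280,212,50,8,"pics/t8.png")
s=read_camera("side"); crop(s,268,240,50,8,"pics/s8.png")
E
```

```text
t: 17.27
tool_pos: [0.5919, 0.0313, 0.118]
orientation: [-0.389, -3.117, -0.001]
force: [-0.6, 0.3, 0.7]
opening: 0.0825
t: 17.85
tool_pos: [0.5924, 0.0295, 0.119]
orientation: [0.39, 3.116, -0.003]
force: [-1.5, -5.9, 4.8]
opening: 0.0479
t: 18.18
tool_pos: [0.5924, 0.0296, 0.119]
orientation: [0.39, 3.116, -0.002]
force: [-1.2, -5.1, 3.7]
opening: 0.0401
t: 18.43
tool_pos: [0.5925, 0.0297, 0.119]
orientation: [0.39, 3.116, -0.002]
force: [-0.7, -4.7, 4.2]
opening: 0.037
```

View pics/t8.png

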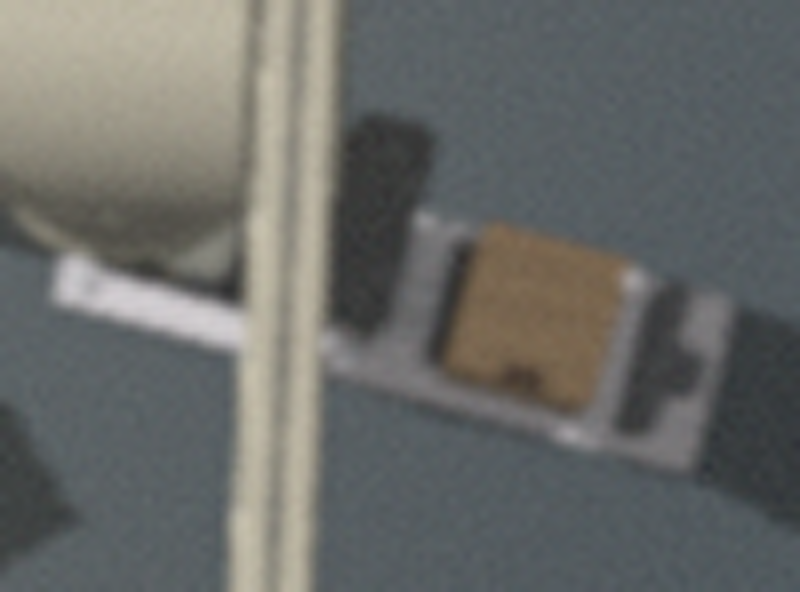

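View pics/s8.png

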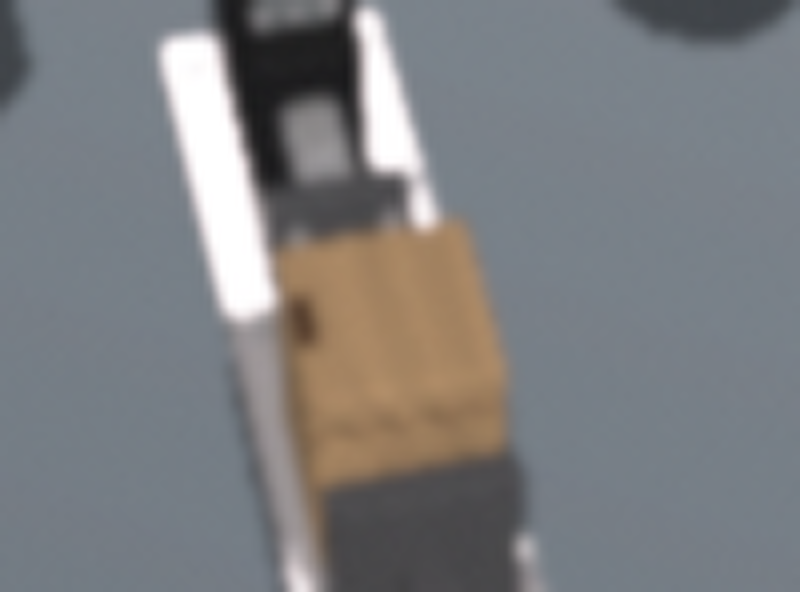

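```bash
python3 -m creep '[[0,0,0,0,100],[0,0,0,0,40],[0,0,0,0,25],[0,0,0,0,25],[0,0,0,0,25],[0,0,0,0,25],[0,0,0,0,25],[0,0,0,0,25]]'
python3 -m creep '[[0,0,0,0,70],[0,0,0,0,100],[0,0,0,0,125],[0,0,0,0,125],[0,0,0,0,125],[0,0,0,0,125],[0,0,0,0,125]]'
python3 -m creep '[[0,0,0,0,145],[0,0,0,0,145],[0,0,0,0,145],[0,0,0,0,145]]'
python3 -m creep '[[0,0,0,0,155],[0,0,0,0,155],[0,0,0,0,155]]'
python3 - <<'E'
from h import *
t=read_camera("top"); crop(t,280,212,50,8,"pics/t9.png")
s=read_camera("side"); crop(s,268,240,50,8,"pics/s9.png")
u=(np.array([[657,275],[615,430],[643,355]],float)+.5)/8-.5+[230,175]
a=np.radians(-104.5); A=np.array([[np.cos(a),-np.sin(a)],[np.sin(a),np.cos(a)]])
print((back("top",u,.080)[:,:2]-[.5889,.0198])@A)
E
```

```text
t: 19.2
tool_pos: [0.5918, 0.0313, 0.118]
orientation: [-0.389, -3.117, -0.001]
force: [0.2, -0.3, -1.2]
opening: 0.0823
t: 19.78
tool_pos: [0.5924, 0.0294, 0.1191]
orientation: [0.391, 3.116, -0.003]
force: [-1.4, -7.0, 4.6]
opening: 0.048
t: 20.12
tool_pos: [0.5925, 0.0294, 0.1191]
orientation: [0.39, 3.116, -0.003]
force: [-1.8, -6.2, 4.7]
opening: 0.0401
t: 20.37
tool_pos: [0.5925, 0.0296, 0.119]
orientation: [0.39, 3.116, -0.002]
force: [-1.1, -5.7, 3.9]
opening: 0.0367
[[ 0.17324715  0.02773577]
 [ 0.17264492 -0.03187964]
 [ 0.17566942 -0.00236804]]
```

View pics/t9.png

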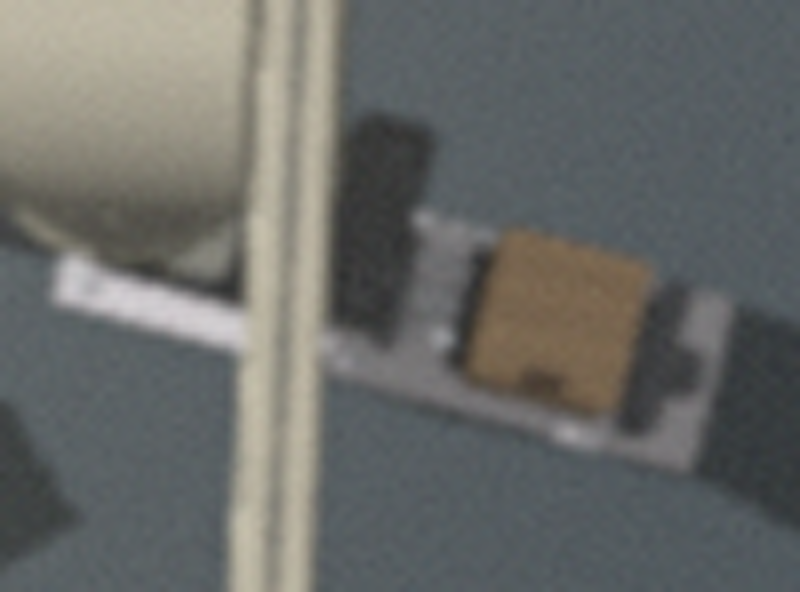

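View pics/s9.png

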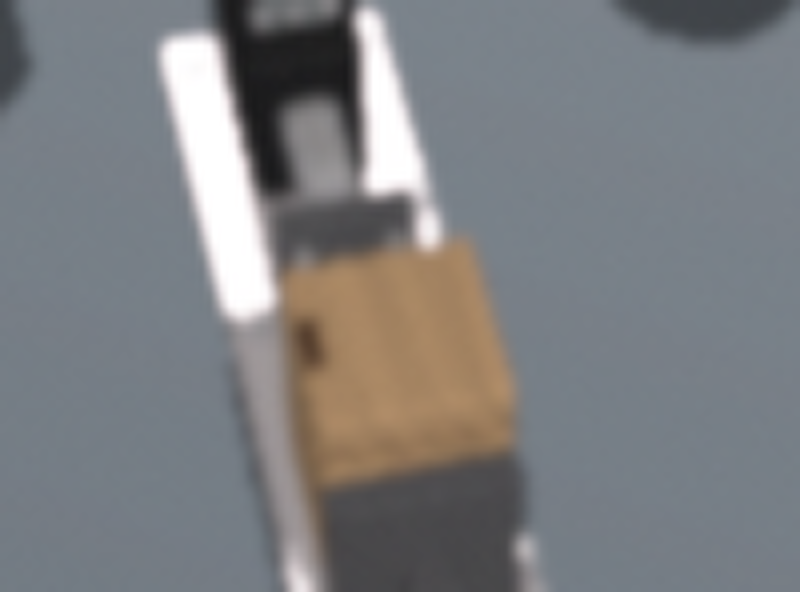

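```bash
python3 -m creep '[[0,0,0,0,100],[0,0,0,0,40],[0,0,0,0,25],[0,0,0,0,25],[0,0,0,0,25],[0,0,0,0,25],[0,0,0,0,25],[0,0,0,0,25]]'
python3 -m creep '[[0,0,0,0,70],[0,0,0,0,90],[0,0,0,0,100],[0,0,0,0,100],[0,0,0,0,100],[0,0,0,0,100]]'
python3 -m creep '[[0,0,0,0,125],[0,0,0,0,125],[0,0,0,0,125],[0,0,0,0,125]]'
python3 -m creep '[[0,0,0,0,145],[0,0,0,0,145],[0,0,0,0,145],[0,0,0,0,145]]'
python3 -m creep '[[0,0,0,0,155],[0,0,0,0,155],[0,0,0,0,155]]'
python3 - <<'E'
from h import *
t=read_camera("top"); crop(t,280,212,50,8,"pics/t10.png")
s=read_camera("side"); crop(s,268,240,50,8,"pics/s10.png")
E
```

```text
t: 21.13
tool_pos: [0.5918, 0.0313, 0.118]
orientation: [-0.389, -3.117, -0.001]
force: [0.2, -0.1, -0.5]
opening: 0.0824
t: 21.63
tool_pos: [0.5922, 0.0293, 0.119]
orientation: [0.391, 3.116, -0.003]
force: [-3.2, -6.0, 5.8]
opening: 0.0571
t: 21.97
tool_pos: [0.5924, 0.0294, 0.1191]
orientation: [0.391, 3.116, -0.003]
force: [-2.0, -6.2, 4.0]
opening: 0.0475
t: 22.3
tool_pos: [0.5924, 0.0293, 0.1192]
orientation: [0.391, 3.116, -0.003]
force: [-1.7, -5.2, 5.1]
opening: 0.0405
t: 22.55
tool_pos: [0.5925, 0.0294, 0.1192]
orientation: [0.391, 3.116, -0.003]
force: [-1.5, -6.2, 5.4]
opening: 0.0366
```

View pics/t10.png

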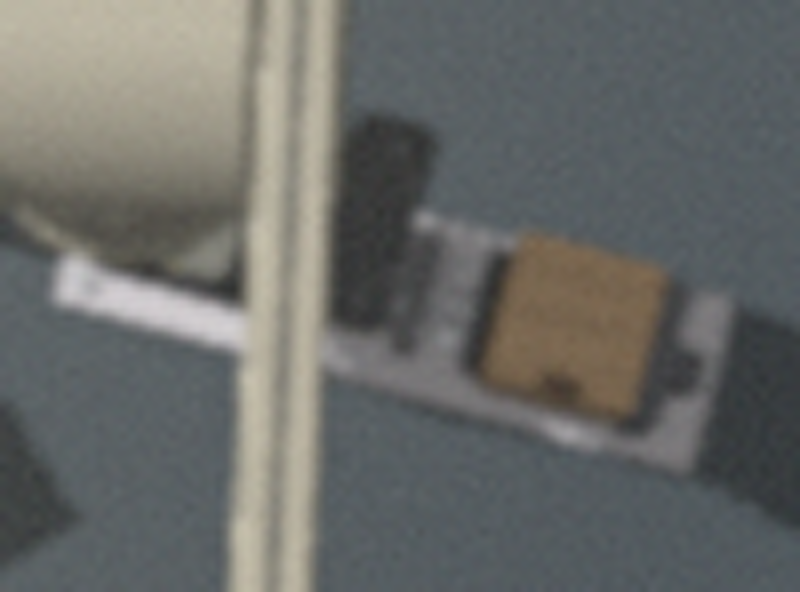

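View pics/s10.png

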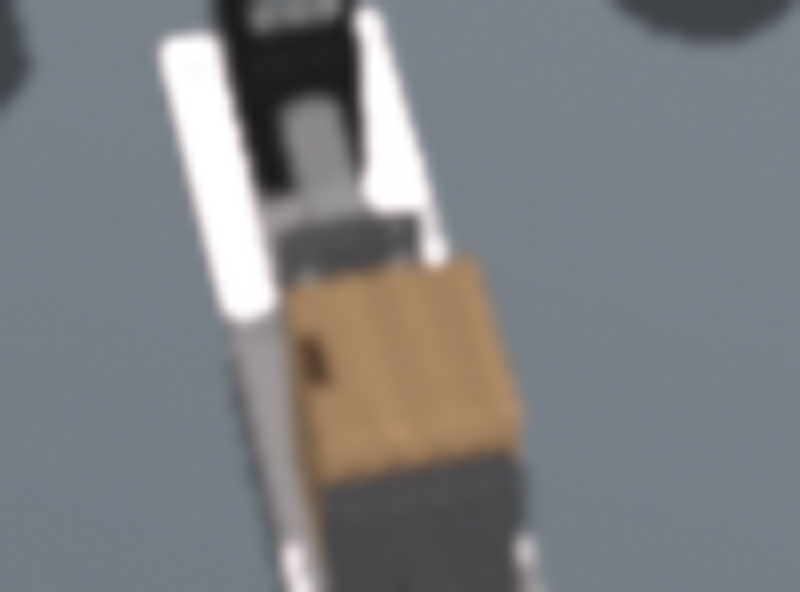

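```bash
python3 - <<'E'
from h import *
a=np.radians(-104.5); A=np.array([[np.cos(a),-np.sin(a)],[np.sin(a),np.cos(a)]])
def c(n,pts,u0,v0,k,z): return ((back(n,(np.array(pts,float)+.5)/k-.5+[u0,v0],z)[:,:2]-[.5889,.0198])@A).round(4)
print("stop inner/outer top side",c("side",[(222,258),(420,230),(235,285),(430,250)],230,232,8,.080))
v=240-37
print("lid s10 near edge",c("side",[(315,482),(520,450)],218,v,8,.096),"far",c("side",[(285,290),(470,262)],218,v,8,.096))
print("lid t10",c("top",[(522,235),(668,268),(632,418),(483,385)],230,175,8,.096).mean(0))
print("plate t10 back edge? ",c("side",[(280,232),(415,212)],218,v,8,.061))
E
```

```text
stop inner/outer top side [[ 0.179  -0.03  ]
 [ 0.1827  0.0248]
 [ 0.1884 -0.0283]
 [ 0.1897  0.0259]]
lid s10 near edge [[ 0.1868 -0.0319]
 [ 0.1897  0.0241]] far [[ 0.1223 -0.0268]
 [ 0.1249  0.0258]]
lid t10 [ 1.484e-01 -1.000e-04]
plate t10 back edge?  [[ 0.0753 -0.02  ]
 [ 0.0774  0.0204]]
```

```bash
python3 -m creep '[[0,0,0,0,100],[0,0,0,0,40],[0,0,0,0,25],[0,0,0,0,25],[0,0,0,0,25],[0,0,0,0,25],[0,0,0,0,25],[0,0,0,0,25]]'
python3 -m creep '[[0,0,0,0,70],[0,0,0,0,90],[0,0,0,0,100],[0,0,0,0,100],[0,0,0,0,100],[0,0,0,0,100]]'
python3 -m creep '[[0,0,0,0,125],[0,0,0,0,125],[0,0,0,0,125],[0,0,0,0,125]]'
python3 -m creep '[[0,0,0,0,145],[0,0,0,0,145],[0,0,0,0,145],[0,0,0,0,145]]'
python3 -m creep '[[0,0,0,0,155],[0,0,0,0,155],[0,0,0,0,155]]'
python3 - <<'E'
from h import *
t=read_camera("top"); crop(t,280,212,50,8,"pics/t11.png")
s=read_camera("side"); crop(s,268,240,50,8,"pics/s11.png")
E
```

```text
t: 23.32
tool_pos: [0.5918, 0.0313, 0.118]
orientation: [-0.389, -3.117, -0.001]
force: [-1.1, 0.3, 1.2]
opening: 0.0829
t: 23.82
tool_pos: [0.5921, 0.0294, 0.119]
orientation: [0.391, 3.117, -0.003]
force: [-2.8, -6.1, 5.9]
opening: 0.0573
t: 24.15
tool_pos: [0.5923, 0.029, 0.1191]
orientation: [0.391, 3.116, -0.004]
force: [-2.8, -7.8, 5.8]
opening: 0.0475
t: 24.48
tool_pos: [0.5923, 0.0288, 0.1193]
orientation: [0.391, 3.116, -0.005]
force: [-3.6, -8.5, 7.1]
opening: 0.0403
t: 24.73
tool_pos: [0.5924, 0.0291, 0.1193]
orientation: [0.391, 3.116, -0.003]
force: [-2.2, -6.8, 6.1]
opening: 0.0366
```

View pics/t11.png

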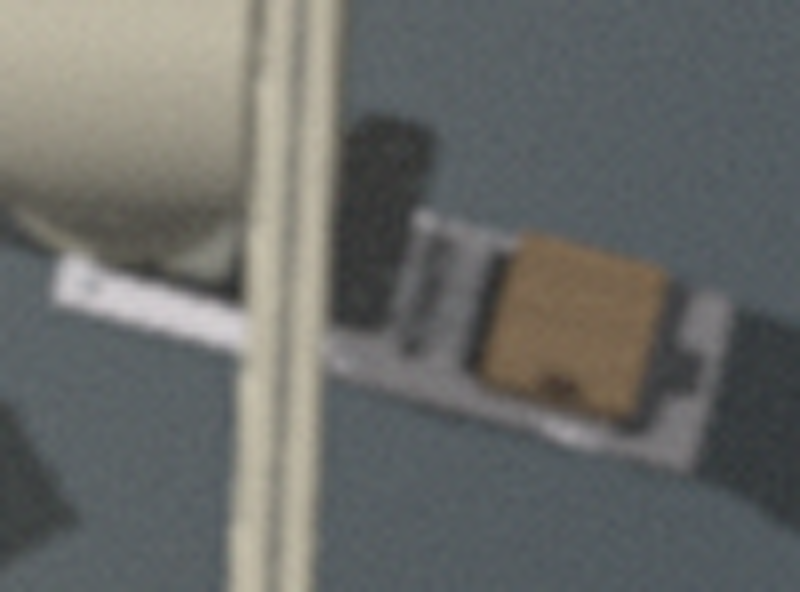

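View pics/s11.png

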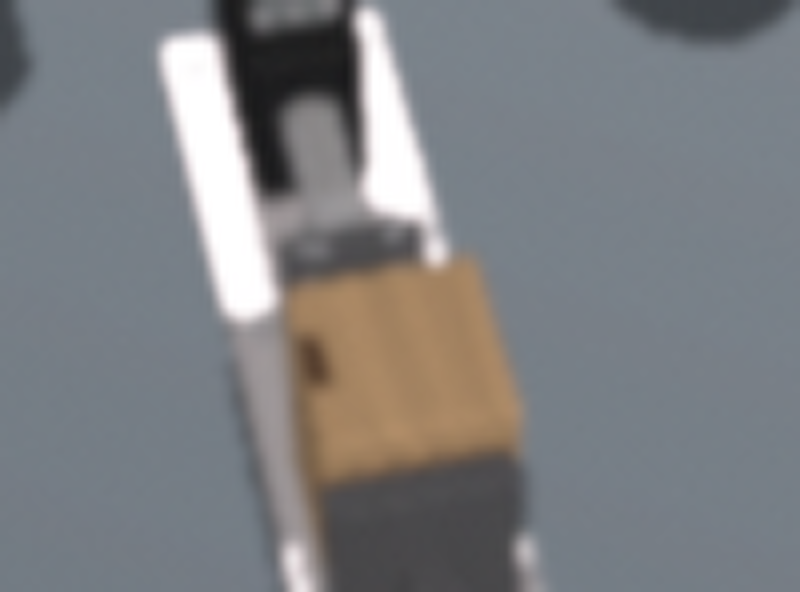

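```bash
python3 -m creep '[[0,0,0,0,100],[0,0,0,0,40],[0,0,0,0,25],[0,0,0,0,25],[0,0,0,0,25],[0,0,0,0,25],[0,0,0,0,25],[0,0,0,0,25]]'
python3 - <<'E'
from h import *
t=read_camera("top"); crop(t,280,212,50,8,"pics/t12.png")
s=read_camera("side"); crop(s,268,240,50,8,"pics/s12.png")
def prof(fn,p0,p1):
    im=cv2.imread(fn,0).astype(np.float32); n=100
    xs=np.linspace(p0[0],p1[0],n);ys=np.linspace(p0[1],p1[1],n)
    out=0
    for o in range(-25,26,5): out=out+cv2.remap(im,(xs+o).astype(np.float32)[None],(ys-o*.15).astype(np.float32)[None],1)[0]
    return out/11
for i in (8,9,10,11,12):
    p=prof(f"pics/s{i}.png",(318,150),(352,300)); print(i,p[::4].astype(int))
E
```

```text
t: 25.5
tool_pos: [0.5919, 0.0313, 0.118]
orientation: [-0.389, -3.117, -0.001]
force: [0.8, 0.2, 0.8]
opening: 0.0823
8 [138 139 138 132 119 101  86  78  77  75  73  73  76  84 100 118 131 137
 139 138 138 138 138 138 138]
9 [130 132 134 137 140 140 138 130 114  96  83  78  76  75  73  74  80  91
 108 124 134 138 139 138 138]
10 [129 130 130 130 131 134 139 144 147 146 137 120 100  85  78  77  75  74
  74  79  92 111 126 135 138]
11 [130 130 130 130 131 132 135 141 145 147 146 141 129 112  97  90  88  84
  79  80  91 110 126 135 138]
12 [130 129 130 130 131 134 140 145 148 146 140 127 113 100  93  87  80  74
  74  79  93 110 126 135 138]
```

View pics/s12.png

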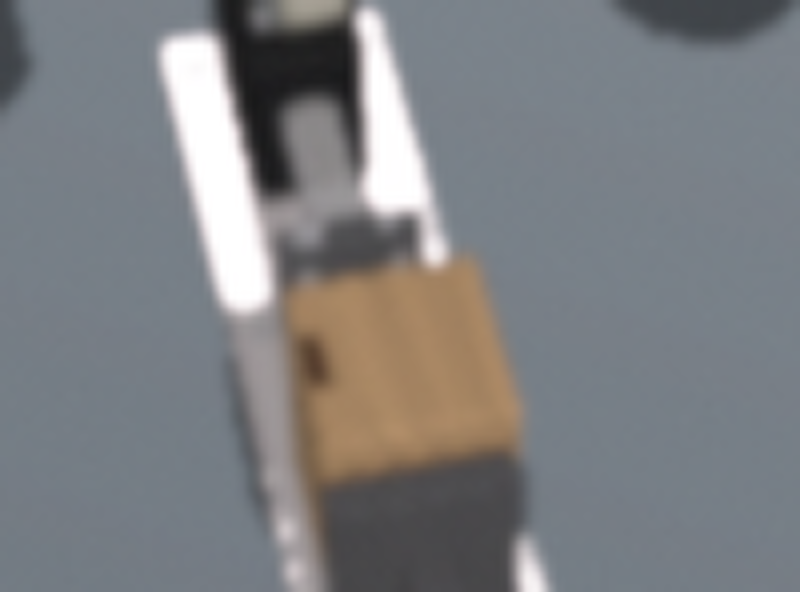

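View pics/t12.png

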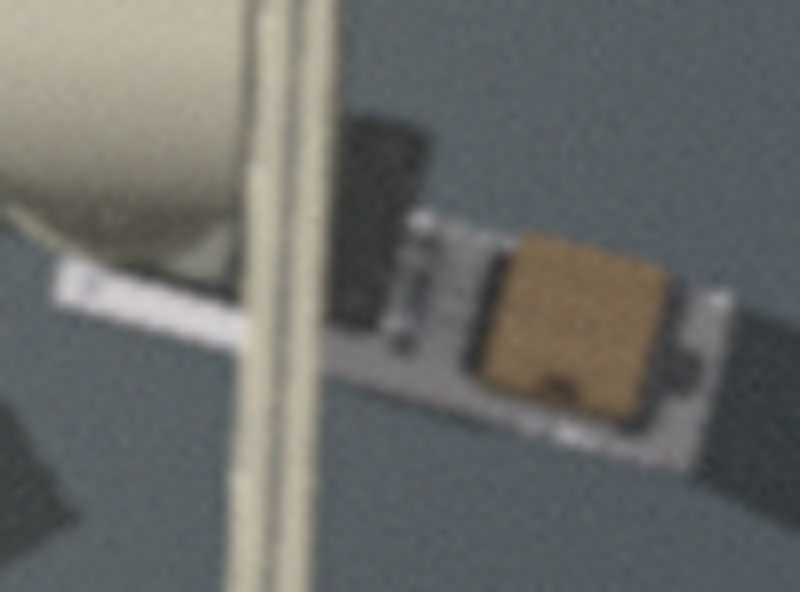

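```bash
cat >> h.py <<'E'
def prof(fn,p0,p1):
    im=cv2.imread(fn,0).astype(np.float32); n=100
    xs=np.linspace(p0[0],p1[0],n);ys=np.linspace(p0[1],p1[1],n)
    out=0
    for o in range(-25,26,5): out=out+cv2.remap(im,(xs+o).astype(np.float32)[None],(ys-o*.15).astype(np.float32)[None],1)[0]
    return out/11
E
python3 -m creep '[[0,0,0,0,70],[0,0,0,0,90],[0,0,0,0,100],[0,0,0,0,100],[0,0,0,0,100],[0,0,0,0,100]]'
python3 -m creep '[[0,0,0,0,125],[0,0,0,0,125],[0,0,0,0,125],[0,0,0,0,125]]'
python3 -m creep '[[0,0,0,0,145],[0,0,0,0,145],[0,0,0,0,145],[0,0,0,0,145]]'
python3 -m creep '[[0,0,0,0,155],[0,0,0,0,155],[0,0,0,0,155]]'
python3 - <<'E'
from h import *
s=read_camera("side"); crop(s,268,240,50,8,"pics/s13.png")
E
python3 -m creep '[[0,0,0,0,100],[0,0,0,0,40],[0,0,0,0,25],[0,0,0,0,25],[0,0,0,0,25],[0,0,0,0,25],[0,0,0,0,25],[0,0,0,0,25]]'
python3 - <<'E'
from h import *
t=read_camera("top"); crop(t,280,212,50,8,"pics/t14.png")
s=read_camera("side"); crop(s,268,240,50,8,"pics/s14.png")
for i in (9,10,11,12,13,14):
    p=prof(f"pics/s{i}.png",(318,150),(352,300)); print(i,p[::4].astype(int))
E
```

```text
t: 26.1
tool_pos: [0.5919, 0.0286, 0.1191]
orientation: [0.391, 3.117, -0.005]
force: [-4.5, -8.3, 7.4]
opening: 0.0575
t: 26.43
tool_pos: [0.5922, 0.0285, 0.1194]
orientation: [0.391, 3.116, -0.005]
force: [-4.1, -9.2, 8.2]
opening: 0.0476
t: 26.77
tool_pos: [0.5923, 0.0281, 0.1195]
orientation: [0.391, 3.116, -0.006]
force: [-4.9, -12.6, 8.7]
opening: 0.0402
t: 27.02
tool_pos: [0.5926, 0.029, 0.1196]
orientation: [0.391, 3.115, -0.004]
force: [-3.6, -7.1, 7.3]
opening: 0.037
t: 27.73
tool_pos: [0.5918, 0.0313, 0.118]
orientation: [-0.389, -3.117, -0.001]
force: [-0.2, 0.1, -1.1]
opening: 0.0827
9 [130 132 134 137 140 140 138 130 114  96  83  78  76  75  73  74  80  91
 108 124 134 138 139 138 138]
10 [129 130 130 130 131 134 139 144 147 146 137 120 100  85  78  77  75  74
  74  79  92 111 126 135 138]
11 [130 130 130 130 131 132 135 141 145 147 146 141 129 112  97  90  88  84
  79  80  91 110 126 135 138]
12 [130 129 130 130 131 134 140 145 148 146 140 127 113 100  93  87  80  74
  74  79  93 110 126 135 138]
13 [130 130 129 130 130 131 134 138 142 145 146 146 145 139 127 113 100  90
  83  83  92 109 126 135 138]
14 [130 130 130 130 130 132 135 140 145 147 147 144 136 123 106  93  85  80
  76  79  91 109 126 135 138]
```

View pics/s13.png

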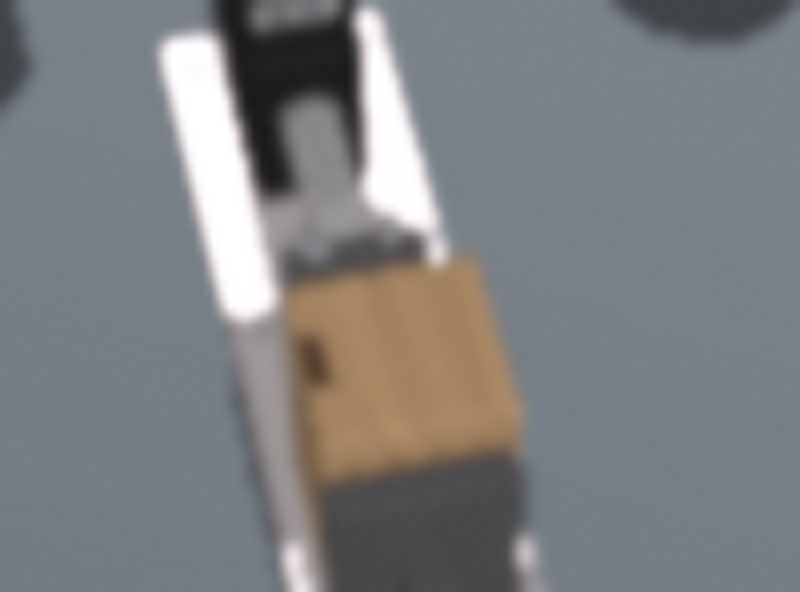

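View pics/s14.png

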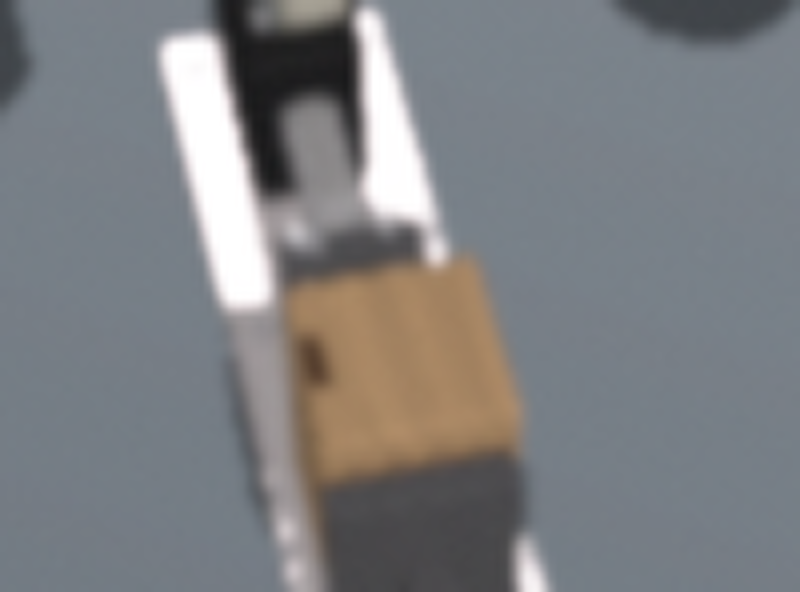

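```bash
python3 -m creep '[[0,0,0,0,70],[0,0,0,0,90],[0,0,0,0,100],[0,0,0,0,100],[0,0,0,0,100],[0,0,0,0,100]]'
python3 -m creep '[[0,0,0,0,120],[0,0,0,0,125],[0,0,0,0,125],[0,0,0,0,125]]'
python3 - <<'E'
from h import *
print(read_state()["force"])
s=read_camera("side"); crop(s,268,240,50,8,"pics/s15.png")
print(read_state()["force"])
for i in (13,14,15):
    p=prof(f"pics/s{i}.png",(318,150),(352,300)); print(i,p[40:72:2].astype(int))
E
```

```text
t: 28.33
tool_pos: [0.5922, 0.03, 0.1187]
orientation: [0.39, 3.116, -0.002]
force: [-1.1, -4.5, 3.0]
opening: 0.057
t: 28.67
tool_pos: [0.5921, 0.029, 0.1189]
orientation: [0.391, 3.117, -0.004]
force: [-3.1, -9.9, 7.0]
opening: 0.0478
[-3.0792372  -9.88959352  6.97445683]
[ -3.68903519 -10.48549442   6.11884872]
13 [146 146 146 146 145 143 139 134 127 120 113 106 100  94  90  86]
14 [147 146 144 141 136 130 123 114 106  99  93  89  85  82  80  78]
15 [147 146 144 141 137 132 125 118 111 105 100  96  92  88  85  82]
```

```bash
python3 -m creep '[[0,0,0,0,132],[0,0,0,0,138],[0,0,0,0,138],[0,0,0,0,138]]'
python3 - <<'E'
from h import *
s=read_camera("side"); crop(s,268,240,50,8,"pics/s16.png")
for i in (14,15,16):
    p=prof(f"pics/s{i}.png",(318,150),(352,300)); print(i,p[40:72:2].astype(int))
E
python3 -m creep '[[0,0,0,0,146],[0,0,0,0,146],[0,0,0,0,146],[0,0,0,0,146]]'
python3 - <<'E'
from h import *
s=read_camera("side"); crop(s,268,240,50,8,"pics/s17.png")
for i in (13,14,16,17):
    p=prof(f"pics/s{i}.png",(318,150),(352,300)); print(i,p[40:72:2].astype(int))
E
```

```text
t: 29.05
tool_pos: [0.592, 0.0287, 0.119]
orientation: [0.391, 3.117, -0.005]
force: [-4.5, -11.1, 8.0]
opening: 0.0431
14 [147 146 144 141 136 130 123 114 106  99  93  89  85  82  80  78]
15 [147 146 144 141 137 132 125 118 111 105 100  96  92  88  85  82]
16 [147 147 146 145 142 139 133 127 120 113 106 100  96  92  88  85]
t: 29.43
tool_pos: [0.592, 0.0287, 0.1191]
orientation: [0.391, 3.117, -0.005]
force: [-5.3, -11.8, 8.9]
opening: 0.04
13 [146 146 146 146 145 143 139 134 127 120 113 106 100  94  90  86]
14 [147 146 144 141 136 130 123 114 106  99  93  89  85  82  80  78]
16 [147 147 146 145 142 139 133 127 120 113 106 100  96  92  88  85]
17 [147 147 147 146 144 141 136 130 124 117 109 103  97  93  89  85]
```

```bash
python3 -m creep '[[0,0,0,0,155],[0,0,0,0,155],[0,0,0,0,165],[0,0,0,0,165],[0,0,0,0,165],[0,0,0,0,165]]'
python3 - <<'E'
from h import *
s=read_camera("side"); crop(s,268,240,50,8,"pics/s18.png")
E
python3 -m creep '[[0,0,0,0,100],[0,0,0,0,40],[0,0,0,0,15],[0,0,0,0,10],[0,0,0,0,10],[0,0,0,0,10],[0,0,0,0,10],[0,0,0,0,10]]'
python3 - <<'E'
from h import *
s=read_camera("side"); crop(s,268,240,50,8,"pics/s19.png")
for i in (13,14,17,18,19):
    p=prof(f"pics/s{i}.png",(318,150),(352,300)); print(i,p[40:76:2].astype(int))
E
```

```text
t: 29.98
tool_pos: [0.5925, 0.0305, 0.1191]
orientation: [0.39, 3.116, -0.0]
force: [-1.3, -4.5, 5.8]
opening: 0.0341
t: 30.7
tool_pos: [0.5918, 0.0314, 0.118]
orientation: [-0.389, -3.117, -0.001]
force: [0.8, -0.5, 0.0]
opening: 0.0829
13 [146 146 146 146 145 143 139 134 127 120 113 106 100  94  90  86  83  82]
14 [147 146 144 141 136 130 123 114 106  99  93  89  85  82  80  78  76  76]
17 [147 147 147 146 144 141 136 130 124 117 109 103  97  93  89  85  82  81]
18 [145 146 146 147 147 146 144 140 135 128 120 110 101  92  86  81  79  80]
19 [147 146 144 141 137 131 122 113 105  97  91  86  82  79  78  76  75  76]
```

```bash
python3 -m creep '[[0,0,0,0,0],[0,0,0,0,0],[0,0,0,0,0],[0,0,0,0,0]]'
python3 - <<'E'
from h import *
plan([.5917,.0304,.118],np.radians(-104.5))
s=read_camera("side"); crop(s,255,195,40,9,"pics/s20.png")
t=read_camera("top"); crop(t,250,205,40,9,"pics/t20.png")
E
```

```text
t: 31.08
tool_pos: [0.592, 0.0309, 0.1182]
orientation: [0.39, 3.117, 0.0]
force: [-0.5, -0.2, -0.0]
opening: 0.0933
t 31.08 pos [0.592  0.0309 0.1182] tilt z [ 0.  0. -1.] ydeg 75.8 delta tool [ 0.0001 -0.0005  0.0002] twist 0.0044 q [-0.03  0.19  1.63  0.    1.32 -1.36]
```

View pics/s20.png

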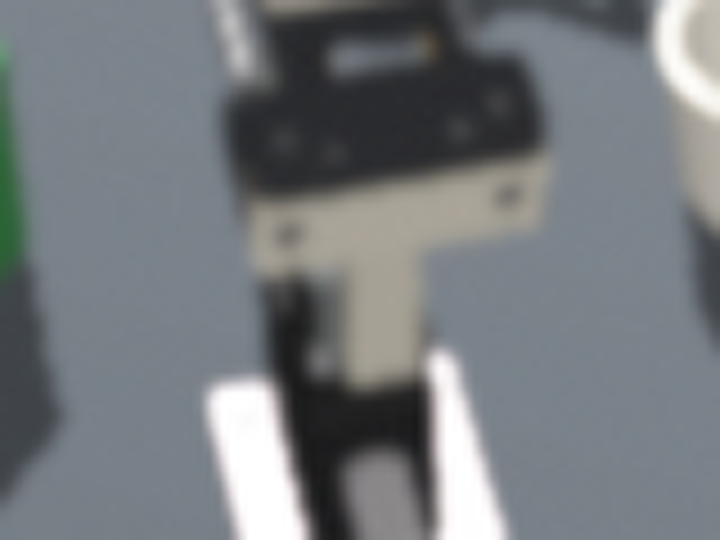

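```bash
cat > m.py <<'E'
from h import *
import sys
i=sys.argv[1]; s=read_camera("side"); crop(s,268,240,50,8,f"pics/s{i}.png")
p=prof(f"pics/s{i}.png",(318,150),(352,300)); k=next(j for j in range(20,90) if p[j]>=115>p[j+1]); print("edge",round(k+(p[k]-115)/(p[k]-p[k+1]),2))
f=read_state()["force"]; print("pull",round(-f@np.array([-.2504,-.9681,0])*-1,2))
E
python3 -m creep '[[0,0,0,0,50],[0,0,0,0,70],[0,0,0,0,90],[0,0,0,0,100],[0,0,0,0,100],[0,0,0,0,100],[0,0,0,0,100]]'; python3 m.py 21
python3 -m creep '[[0,0,0,0,115],[0,0,0,0,115],[0,0,0,0,115]]'; python3 m.py 22
```

```text
t: 31.77
tool_pos: [0.5922, 0.0299, 0.1187]
orientation: [0.39, 3.116, -0.002]
force: [0.1, -5.1, 3.3]
opening: 0.0572
edge 53.63
pull 4.79
t: 32.07
tool_pos: [0.5921, 0.0296, 0.1186]
orientation: [0.39, 3.117, -0.003]
force: [-2.2, -8.1, 5.1]
opening: 0.0517
edge 53.99
pull 8.16
```

```bash
python3 -m creep '[[0,0,0,0,130],[0,0,0,0,145],[0,0,0,0,155],[0,0,0,0,170],[0,0,0,0,170],[0,0,0,0,170],[0,0,0,0,170],[0,0,0,0,170],[0,0,0,0,170]]' 50; python3 m.py 23
python3 -m creep '[[0,0,0,0,160],[0,0,0,0,150],[0,0,0,0,145],[0,0,0,0,145]]'; python3 m.py 24
python3 -m creep '[[0,0,0,0,130],[0,0,0,0,120],[0,0,0,0,120]]'; python3 m.py 25
python3 -m creep '[[0,0,0,0,90],[0,0,0,0,60],[0,0,0,0,0],[0,0,0,0,0],[0,0,0,0,0],[0,0,0,0,0],[0,0,0,0,0]]'; python3 m.py 26
```

```text
t: 32.87
tool_pos: [0.5926, 0.0307, 0.119]
orientation: [0.39, 3.116, 0.0]
force: [-0.4, -2.6, 5.9]
opening: 0.0333
edge 61.41
pull 2.22
t: 33.25
tool_pos: [0.5923, 0.0302, 0.1186]
orientation: [0.39, 3.116, -0.001]
force: [-0.9, -6.0, 4.6]
opening: 0.0403
edge 59.62
pull 4.84
t: 33.55
tool_pos: [0.5922, 0.0308, 0.1182]
orientation: [0.39, 3.117, 0.0]
force: [1.4, -3.8, 1.6]
opening: 0.0488
edge 59.42
pull 3.74
t: 34.18
tool_pos: [0.592, 0.0312, 0.1182]
orientation: [0.389, 3.117, 0.001]
force: [0.6, -0.0, 0.6]
opening: 0.0904
edge 59.95
pull -0.08
```

```bash
python3 -m creep '[[0,0,-0.01,0,0],[0,0,-0.03,0,0],[0,0,-0.035,0,0],[0,0,-0.035,0,0],[0,0,-0.03,0,0],[0,0,-0.02,0,0]]'
python3 -m creep '[[-0.015,0.015,0,0,0],[-0.02,0.02,0,0,0],[-0.025,0.025,0,0,0],[-0.025,0.025,0,0,0],[-0.025,0.025,0,0,0],[-0.025,0.025,0,0,0],[-0.02,0.02,0,0,0],[-0.01,0.01,0,0,0],[0,0,0,0,0],[0,0,0,0,0]]'
python3 - <<'E'
from h import *
print(read_state()["tool_pos"],read_state()["t"])
t=read_camera("top"); crop(t,275,212,55,7,"pics/t30.png"); cv2.imwrite("pics/topf.png",t[:,:,::-1])
s=read_camera("side"); crop(s,262,225,65,6,"pics/s30.png")
E
python3 m.py 31
```

```text
t: 34.73
tool_pos: [0.593, 0.0309, 0.2835]
orientation: [0.389, 3.112, 0.001]
force: [-0.3, -0.3, 0.5]
opening: 0.0928
t: 35.57
tool_pos: [0.7926, 0.1506, 0.2772]
orientation: [-0.388, -3.116, 0.0]
force: [0.4, 0.0, 0.0]
opening: 0.093
[0.79257149 0.15055944 0.27719794] 35.5667Traceback (most recent call last):
  File "m.py", line 4, in <module>
    p=prof(f"pics/s{i}.png",(318,150),(352,300)); k=next(j for j in range(20,90) if p[j]>=115>p[j+1]); print("edge",round(k+(p[k]-115)/(p[k]-p[k+1]),2))
                                                    ~~~~^^^^^^^^^^^^^^^^^^^^^^^^^^^^^^^^^^^^^^^^^^^^^
StopIteration
```

View pics/t30.png

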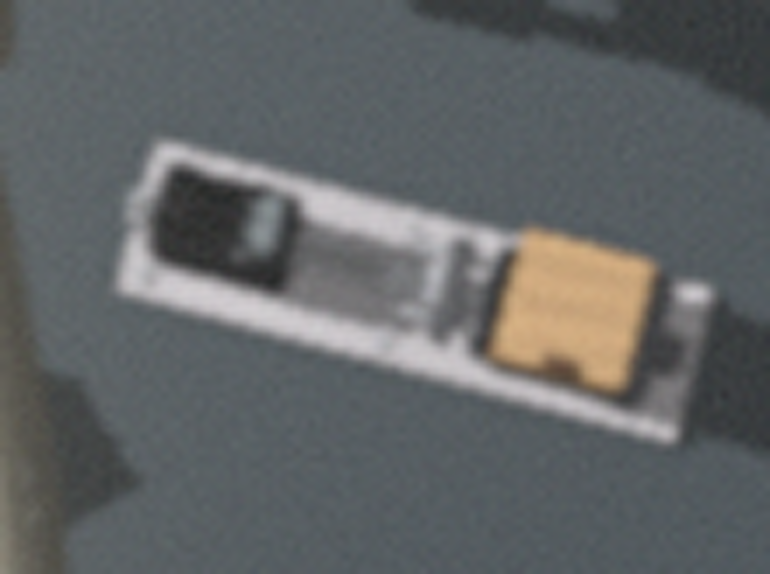

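View pics/s30.png

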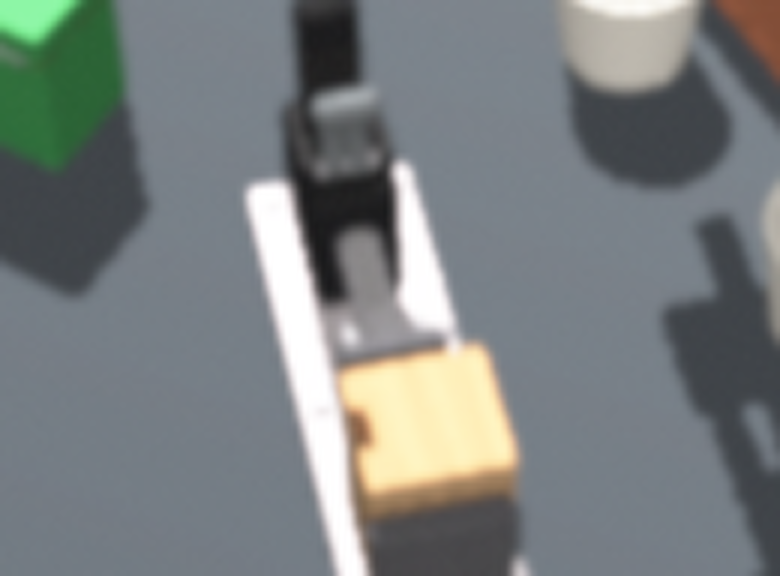

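View pics/topf.png

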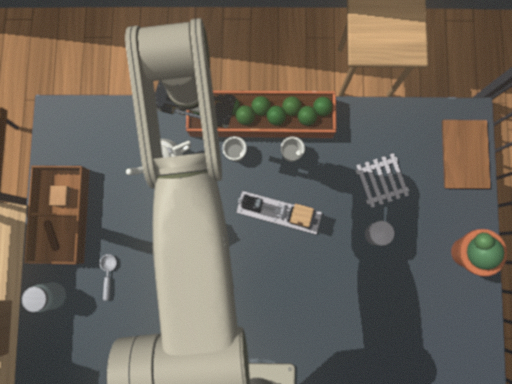

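```bash
python3 - <<'E'
from h import *
a=np.radians(-104.5); A=np.array([[np.cos(a),-np.sin(a)],[np.sin(a),np.cos(a)]])
def c(fn,z):
    im=cv2.imread(fn,0).astype(np.float32); xs=np.arange(.03,.135,.001); out=[]
    for x in xs:
        v=[]
        for y in (-.016,-.018,-.020,.016,.018,.020):
            p=np.array([.5889,.0198])+A@[x,y]; u=proj("top",[*p,z])[0]; q=(u-[220,v0]+.5)*7-.5
            v.append(cv2.remap(im,np.float32([[q[0]]]),np.float32([[q[1]]]),1)[0,0])
        out.append(np.mean(v))
    return xs,np.array(out)
v0=169; x,p=c("pics/t_k.png",.07); print("start",list(zip((x*1e3).astype(int),p.astype(int)))[::2])
v0=171; x,p=c("pics/t30.png",.07); print("now",list(zip((x*1e3).astype(int),p.astype(int)))[::2])
E
```

```text
start [(np.int64(30), np.int64(150)), (np.int64(32), np.int64(156)), (np.int64(34), np.int64(159)), (np.int64(36), np.int64(159)), (np.int64(38), np.int64(161)), (np.int64(40), np.int64(162)), (np.int64(42), np.int64(158)), (np.int64(44), np.int64(153)), (np.int64(46), np.int64(141)), (np.int64(48), np.int64(126)), (np.int64(50), np.int64(113)), (np.int64(52), np.int64(104)), (np.int64(54), np.int64(102)), (np.int64(56), np.int64(107)), (np.int64(58), np.int64(119)), (np.int64(60), np.int64(129)), (np.int64(62), np.int64(140)), (np.int64(64), np.int64(148)), (np.int64(66), np.int64(152)), (np.int64(68), np.int64(154)), (np.int64(70), np.int64(154)), (np.int64(72), np.int64(153)), (np.int64(74), np.int64(145)), (np.int64(76), np.int64(129)), (np.int64(78), np.int64(104)), (np.int64(80), np.int64(86)), (np.int64(82), np.int64(86)), (np.int64(84), np.int64(107)), (np.int64(86), np.int64(134)), (np.int64(88), np.int64(149)), (np.int64(90), np.int64(156)), (np.int64(92), np.int64(157)), (np.int64(94), np.int64(154)), (np.int64(96), np.int64(152)), (np.int64(98), np.int64(150)), (np.int64(
[... 1528 characters left out ...]
)), (np.int64(92), np.int64(134)), (np.int64(94), np.int64(116)), (np.int64(96), np.int64(104)), (np.int64(98), np.int64(104)), (np.int64(100), np.int64(114)), (np.int64(102), np.int64(132)), (np.int64(104), np.int64(150)), (np.int64(106), np.int64(156)), (np.int64(108), np.int64(151)), (np.int64(110), np.int64(136)), (np.int64(112), np.int64(110)), (np.int64(114), np.int64(84)), (np.int64(116), np.int64(74)), (np.int64(118), np.int64(92)), (np.int64(120), np.int64(124)), (np.int64(122), np.int64(149)), (np.int64(124), np.int64(165)), (np.int64(126), np.int64(172)), (np.int64(128), np.int64(173)), (np.int64(130), np.int64(172)), (np.int64(132), np.int64(172)), (np.int64(134), np.int64(171))]
```

```bash
python3 - <<'E'
from plant import *
print(close_job(), read_state()["t"])
E
```

```text
the job is handed in; nothing more can be done
the job is handed in; nothing more can be done
```

The wooden caddy is clamped upright on the bed and I handed the job in. The last clock reading was about 35.6 s, with the trigger released and the arm clear.

**What I did:** I gripped the caddy by its two sides and set it on the bed at clamp x ≈ 134 mm. It was within about 1 mm of the centre line and square by eye. I let go, then worked only the trigger for nine squeezes, with one finger in front of the trigger bar and the other behind the fixed grip. The pad slid the caddy to the stop jaw and then loaded up.

**Last checks:**
- **Grip force:** In the clear overhead view, the pad-to-plate gap closed by about 9–11 mm, which is roughly 14–16.5 N. A side-view estimate and the trigger pull put it at about 16–19 N. All of these lie between the 10 N needed and the 24 N crush limit.
- **Trigger:** It looks released, as at the start, and the wrist force was near zero after I backed off.
- **Other things:** The look-alike, cups, trivet and tin look untouched. The arm partly hid the teapot in the last overhead picture, but nothing came near it.

**What went wrong along the way:**
- The eighth squeeze did not catch a new tooth, leaving only about 10–11 N, so I squeezed once more to the stop and it latched.
- The final side-view plate measurement failed because the light changed once the arm moved away, so I used the overhead one instead.

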